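# Load the stage-top incubator

## Task

Get the stage-top incubator ready for imaging: seat the insert with the oblong opening (not the one with the round hole) in the recess of the incubator base, put the steel sample chamber flat into that opening, set the steel hold-down ring round the chamber's collar, and last put the windowed cover over it all, down on the base between the guide pins. Do it in this order, with each piece flat and fully home before the next, and keep the chamber upright throughout because it holds a sample.

Things in the scene. Friction and masses are not known exactly. Their poses are not given: they have to be found in the camera images.
- base: Fixed aluminium base plate, 112 (x) x 142 (y) mm, deck at z = 18 mm. Origin: centre of underside, on the bench; y along its long side. Centred in the deck: recess 62 (x) x 86 (y) mm at its seat (z = 14 mm), with sloping sides, 2.5 mm wider all round at the deck. Six pointed steel guide pins, 8 mm thick, rise to z = 29 mm at (x, y) = (+-49.5, +-38) and (0, +-61.5) mm; the cover goes down between them.
- slot_insert: Black plate with an oblong opening, loose, 56 (x) x 80 (y) x 10 mm. Origin: centre of underside; z up. Opening 34 (x) x 62 (y) mm, widening by 1.5 mm all round to the top, 3 mm deep to a ledge at z = 7 mm round a hole. Seated, its underside is at the base's z = 14 mm (upper 6 mm stand above the deck), long side along the base's, either way round. Grasp across its 56 mm width.
- round_insert: Black plate of the same outline, 56 x 80 x 10 mm, but with a round hole, 38 mm, in place of the oblong opening. It is for dishes and is not needed. Loose. Origin: centre of underside.
- chamber: Steel sample chamber, loose: plate 28 (x) x 56 (y) x 4 mm with a round collar in the middle, 24 mm across, from z = 4 to 13 mm. Origin: centre of underside; z up. It lies on the insert's ledge (z = 7 mm there), long side along the insert's, either way round, 3 mm play all round. Its plate is then nearly sunk in the opening, so grasp the collar.
- ring: Plain steel hold-down ring, loose, lying flat: outer diameter 42 mm, bore 32 mm, 14 mm high. Origin: on its axis, at the underside. It goes round the chamber's collar and rests on the chamber's plate (z = 4 mm there). Grasp across its outside.
- cover: Grey hood open below, loose: 84 (x) x 108 (y) mm, 30 mm high (26 inside), glass window in its top. Black square frame round the window, 50 x 50 mm, z = 30 to 44 mm: grasp it there. Origin: centre of the lower rim; z up. It stands on the base's deck (z = 18 mm there), concentric, long side along the base's, either way round, 3.5 mm play to the pins.
Things that resemble listed ones, but are neither listed nor needed, are in the scene too. Leave any orange, red or turquoise look-alike of the ring alone.

How it is judged:
By the outcome, as a careful person would: the job done as asked, in the order asked, and still so for the second after the job is handed in, with the robot touching nothing.
It also fails if it takes over 106 s, if anything falls off the work surface, if the arm or the gripper's body presses on something with over 40 N, if the wrist force passes 120 N, or if a joint passes its speed limit or range.

## Robot

A 6-joint arm with a two-finger parallel gripper is mounted at the origin on a cart in front of the work surface, level with it; the furniture and walls round the work are solid. World frame = base frame: x ahead of the robot, y to its left, z up, the work surface at z = 0. Lengths are in m, angles in rad, forces in N, time in s.
With the tool pointing down it reaches from about 0.3 to 0.75 m from the base axis. Payload 8.5 kg.
Tool frame: the origin (TCP) lies at the very end of the fingers, on their centre line; the grasp point (between the pads) lies ctrl.hold_point_z behind it (ctrl.hold_point_z is the distance from the TCP to the grasp point, in m); z points along the fingers, y is the direction in which the jaws open and shut (so a half turn about z gives the same grasp; the last joint's range is limited). The gripper opens to 88 mm and grips with 3 to 60 N. Pads are 18 mm wide; open, the fingers measure 123 mm over their backs; the gripper's body (75 mm by 187 mm) begins 45 mm behind the grasp point.
Start: joints at [1.009, 0.381, 1.297, -0, 1.464, -0.215], TCP at [0.187, 0.517, 0.239] pointing down, gripper open.
Joint ranges: [-3.11, 3.11], [-0.89, 2.33], [0.22, 2.48], [-1.42, 4.56], [0.17, 2.85], [-2.88, 2.88]. Speed limits (rad/s): [2.39, 2.39, 3.14, 3.14, 3.14, 3.14].

## Interface

Orientations are given as a unit quaternion [x, y, z, w].
In Python, from rig import ctrl gives the robot as it stands.
- The arm moves only by the tool step_arm, never from a script. Its argument "increments" is a list of rows, each an object with "slide": the shift along the world's x, y, z in m, a list of three; "turn": the turn, a rotation vector about the world's x, y, z in rad, a list of three. A call has 1 to 10 rows; each row is the pose to reach, as a shift and turn from the pose commanded when the call began; what a row does not reach only later rows make up. A row lasts 1/10 s, in which the tool goes at most 50 mm and 8.59 degrees, less where a joint would pass 70% of its speed; a pose out of reach is approached as far as the arm can. A call with a gripper value outside its range is refused whole. "hand" is the opening, from -1 (shut) to 1 (fully open), set as the call begins (left out, the last holds). The fingers move at their own pace and stop on an object; the grip force is fixed at half the most. Time passes only in rows, so rows that repeat a pose let the fingers close. It gives the time, the measured TCP pose, the force and the opening at its end, in the units of the state.
- ctrl.get_obs(): the state, without advancing time (a new reading comes with each control period).
- ctrl.get_image(name): name is "side" or "top"; returns the picture (480x640x3 uint8, blue, green, red); there is no depth.
- ctrl.calibration(name): a dict with "fx", "fy", "cx", "cy" (pixels), "k1" (the pictures are not rectified: a ray, as slopes to the right and down, at radius r is drawn at 1 + k1 r^2 times it, then the intrinsics apply), "origin" and "attitude" of the camera in the world. Camera axes: x right, y up, looking along -z (the intrinsics and any distortion apply to the point x, -y, -z); pixel columns grow to the right and rows downward; lengths in m; the calibration is good to about 2 mm. A picture is of the moment at which its call begins. calibration takes no time and is no camera call.
- ctrl.hand_in(): hands the job in, once; it reports no verdict.
Trained networks look in the newest picture that a camera, given by its name, has taken for a name from the list of things; names that differ only in an ending like _2 or _b are one class to them, and where a whole thing is asked for, a point or a joint stands for the part that bears it (a point fixed in the world has none). Each returns a list of dicts, best first, with "p" (0 to 1); they miss things now and then, are a little off and sometimes report something else, mostly with a low value. They report only what shows in the picture. A call takes as long as a camera call. They do not tell look-alikes from the thing itself.
- ctrl.find_in(camera, query): "rect" ([left, top, width, height] in pixels, round what is visible of it).
- ctrl.cut_out(camera, query): "region" (480x640 bool, what is visible of it) and "rect" ([left, top, width, height] in pixels, round what is visible of it).
- ctrl.pinpoint(camera, query): "at" ([column, row] in pixels: a listed point, or the origin of a listed thing).
The state is a dict: "t": time; "joints": joint angles; "joint_velocities": joint speeds; "tau": joint torques, N m; "eef_pos": TCP position; "orientation": TCP orientation; "wrist_force": force on the tool from outside, world axes, zero at the start; "torque": the same for the moment, N m; "gripper_width": opening from 0.0 (shut) to 1.0 (fully open).
Only numpy, scipy, OpenCV 4.12 (cv2) and the standard library are available. Lean on these libraries where they do the work, as an engineer would, in place of code of your own. Each camera call takes 0.05 s, during which the arm holds its last target.

## Working session

There is one attempt and no reset: what is moved stays moved. The work goes in short steps, Python scripts to look and compute and a tool call to move; the robot and the scene stay as the last step left them, time stands still between calls to the robot, and variables do not carry over. Pictures are saved under pics/ and viewed, and the job is handed in when it is done.

Besides the shell and the picture viewer there is one more tool, called as name(argument=value, ...) on one line, values as JSON. step_arm: Moves the arm, as the interface text tells. Its arguments: {"type":"object","properties":{"increments":{"type":"array"},"hand":{"type":"number"}},"required":["increments"]}

```bash
ls; mkdir -p pics
python3 - <<'E'
from rig import ctrl
import cv2
for n in("top","side"):
    cv2.imwrite(f"pics/{n}0.png",ctrl.get_image(n)); print(n,ctrl.calibration(n))
print(ctrl.get_obs(),ctrl.hold_point_z)
E
```

```text
pics
top {'fx': 548.7318476226408, 'fy': 548.7318476226408, 'cx': 324.6573682496657, 'cy': 230.75334301694718, 'k1': -0.04492637080692664, 'origin': array([ 0.47606637, -0.16266562,  1.04570863]), 'attitude': array([-0.05564579,  0.04249866,  0.71324737, -0.69740634])}
side {'fx': 588.5842429893462, 'fy': 588.5842429893462, 'cx': 313.99904759943166, 'cy': 235.69052132605785, 'k1': 0.06053543677217254, 'origin': array([0.55845882, 0.63231633, 0.61008957]), 'attitude': array([-0.00307834,  0.4576383 ,  0.88866395, -0.02888061])}
{'t': 0.1, 'joints': array([ 1.00867567e+00,  3.81124630e-01,  1.29816603e+00, -1.80448324e-05,
        1.46357905e+00, -2.15279338e-01]), 'joint_velocities': array([-0.00073796, -0.00066856, -0.0018353 ,  0.00058941, -0.00122379,
       -0.00060769]), 'tau': array([ 3.91865498e-03, -4.38653362e+01, -2.24908036e+01,  7.14698341e-02,
        3.42191826e-02, -1.02222555e-04]), 'eef_pos': array([0.18682027, 0.51703299, 0.23820804]), 'orientation': array([ 1.72551710e-01,  9.85000254e-01, -5.94295722e-04, -2.33692465e-04]), 'wrist_force': array([-0.03552875,  0.55931356, -0.21252597]), 'torque': array([ 0.00413288, -0.02487704,  0.00674255]), 'gripper_width': 1.0053539582029252} 0.0187
```

View pics/top0.png

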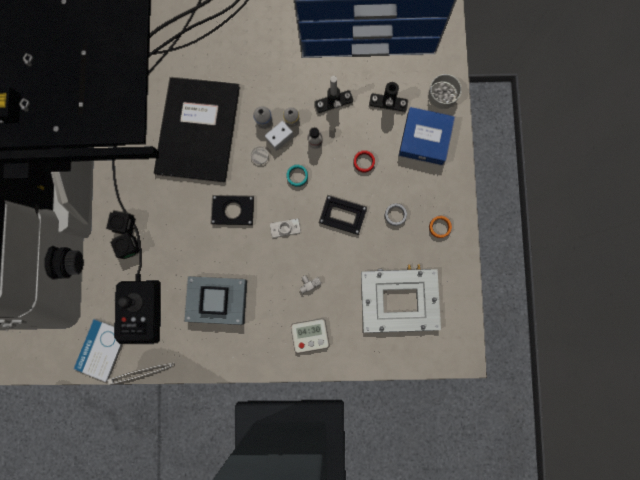

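View pics/side0.png

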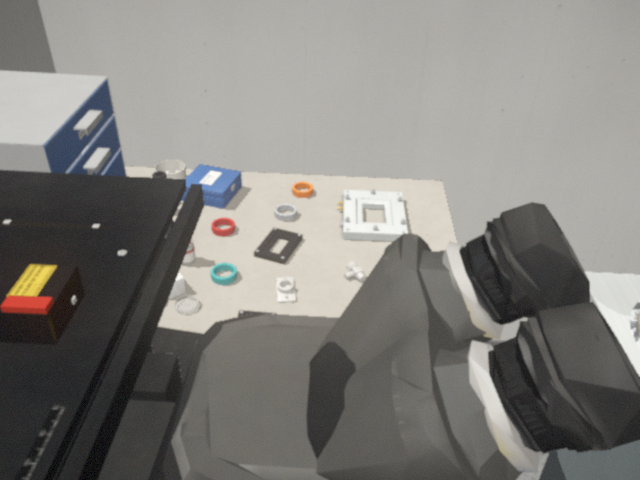

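```bash
cat > h.py <<'E'
import numpy as np, cv2
from scipy.spatial.transform import Rotation as R
from rig import ctrl
def cal(n):
    c=ctrl.calibration(n); return c,R.from_quat(c['attitude']).as_matrix(),np.array(c['origin'])
def w2p(n,P):
    c,A,o=cal(n); q=(np.atleast_2d(P)-o)@A; s=q[:,:2]/(-q[:,2:])*[1,-1]
    s=s*(1+c['k1']*(s**2).sum(1,keepdims=True)); return s*[c['fx'],c['fy']]+[c['cx'],c['cy']]
def p2w(n,uv,z):
    c,A,o=cal(n); d=(np.atleast_2d(uv).astype(float)-[c['cx'],c['cy']])/[c['fx'],c['fy']]; s=d.copy()
    for _ in range(20): s=d/(1+c['k1']*(s**2).sum(1,keepdims=True))
    r=np.c_[s[:,0],-s[:,1],-np.ones(len(s))]@A.T
    z=np.broadcast_to(np.asarray(z,float),(len(s),)); return o+r*((z-o[2])/r[:,2])[:,None]
def rect(n,mask,z):
    """mask outline projected on plane z -> minAreaRect in mm"""
    k,_=cv2.findContours(mask.astype(np.uint8),cv2.RETR_EXTERNAL,cv2.CHAIN_APPROX_NONE)
    k=max(k,key=cv2.contourArea)[:,0]
    w=p2w(n,k,z)[:,:2]*1000
    return cv2.minAreaRect(w.astype(np.float32))
def crop(n,im,u,v,w,h,s,name):
    c=im[v:v+h,u:u+w]; cv2.imwrite(f'pics/{name}.png',cv2.resize(c,None,fx=s,fy=s,interpolation=cv2.INTER_CUBIC))
E
python3 - <<'E'
from h import *
im=cv2.imread('pics/top0.png')
ctrl.get_image('top')
Z=dict(base=.018,slot_insert=.01,round_insert=.01,chamber=.004,ring=.014,cover=.03)
for q in Z:
    for d in ctrl.cut_out('top',q)[:3]:
        print(q,round(d['p'],2),d['rect'],[np.round(x,1) for x in rect('top',d['region'],Z[q])])
    for d in ctrl.pinpoint('top',q)[:2]: print('   pin',round(d['p'],2),d['at'],p2w('top',d['at'],0).round(4))
crop('top',im,340,190,120,90,6,'a1');crop('top',im,350,255,100,90,7,'a2');crop('top',im,200,180,120,80,6,'a3');crop('top',im,180,260,140,100,5,'a4')
crop('top',im,310,180,110,80,7,'a5')
E
```

```text
base 0.97 [364.5, 265.0, 79.3, 67.6] [array([ 490.5, -282.1]), array([121.7, 144. ]), np.float64(0.5)]
base 0.39 [211.6, 194.5, 41.9, 31.1] [array([665.3,  31.1]), array([84.2, 56.3]), np.float64(88.5)]
   pin 0.93 [403.4, 296.8] [[ 0.4929 -0.2909  0.    ]]
   pin 0.67 [394.3, 214.5] [[ 0.6509 -0.2797  0.    ]]
slot_insert 0.85 [316.5, 196.6, 49.4, 37.5] [array([ 652.6, -179.7]), array([81.6, 59.5]), np.float64(71.5)]
   pin 0.86 [340.8, 214.6] [[ 0.6532 -0.1766  0.    ]]
round_insert 0.76 [211.8, 193.1, 41.3, 31.7] [array([665.8,  33.4]), array([82.8, 58.6]), np.float64(88.5)]
   pin 0.95 [233.9, 208.6] [[0.6702 0.0308 0.    ]]
   pin 0.3 [401.9, 300.5] [[ 0.486  -0.2878  0.    ]]
chamber 0.7 [272.3, 216.4, 31.9, 19.0] [array([630.6, -68.9]), array([29.8, 57.3]), np.float64(8.2)]
   pin 0.93 [289.2, 227.5] [[ 0.6305 -0.0765  0.    ]]
ring 0.57 [430.8, 214.5, 19.0, 24.3] [array([ 625. , -363.5]), array([38.7, 43.7]), np.float64(42.7)]
ring 0.46 [353.2, 150.0, 20.0, 20.9] [array([ 755.8, -223.9]), array([38.7, 41.8]), np.float64(88.3)]
ring 0.46 [316.8, 194.8, 49.8, 41.0] [array([ 651.5, -179.1]), array([80.7, 59.6]), np.float64(71.6)]
   pin 0.78 [295.9, 175.0] [[ 0.7339 -0.0908  0.    ]]
   pin 0.76 [396.6, 213.7] [[ 0.6524 -0.2842  0.    ]]
cover 0.83 [183.5, 276.0, 61.3, 49.4] [array([493.2,  59.6]), array([111.6,  85.9]), np.float64(86.1)]
   pin 0.8 [216.8, 301.6] [[0.4913 0.0633 0.    ]]
   pin 0.74 [402.1, 299.0] [[ 0.4888 -0.2883  0.    ]]
```

View pics/a5.png

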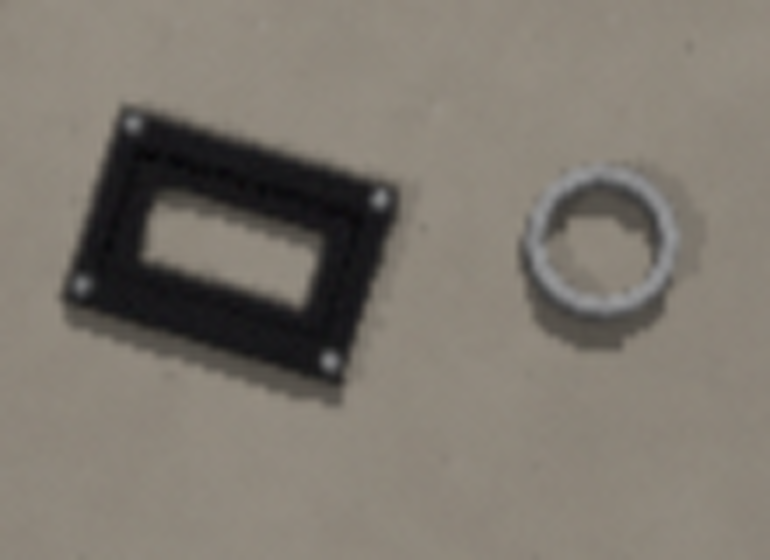

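View pics/a2.png

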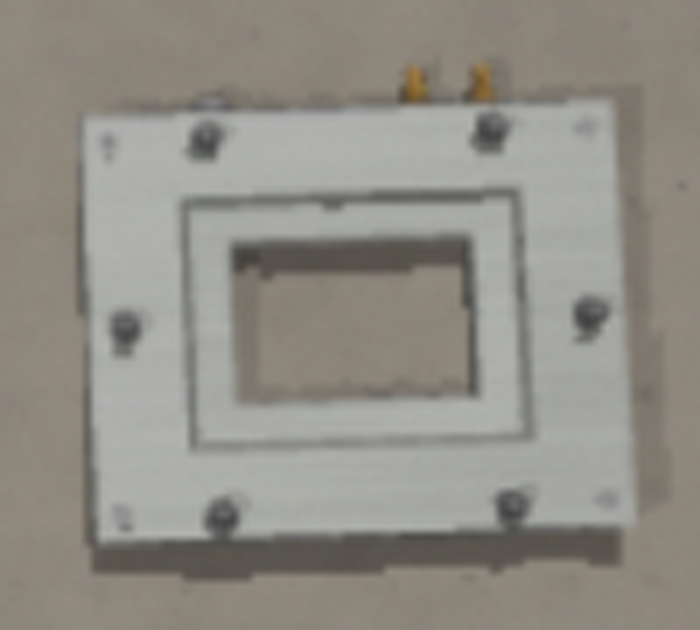

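View pics/a3.png

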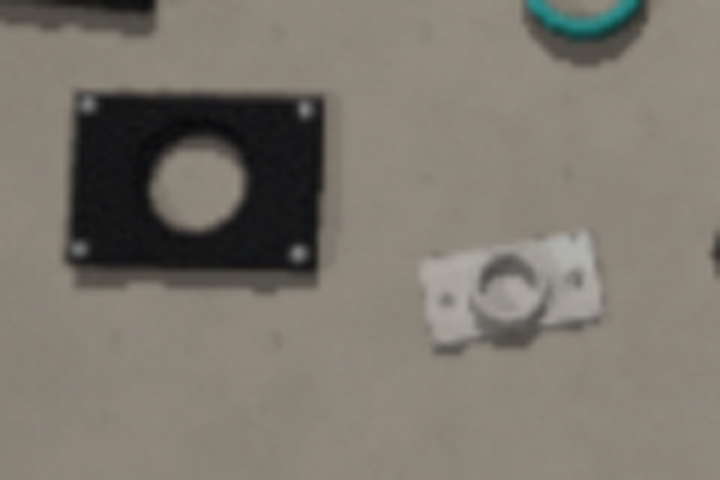

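View pics/a4.png

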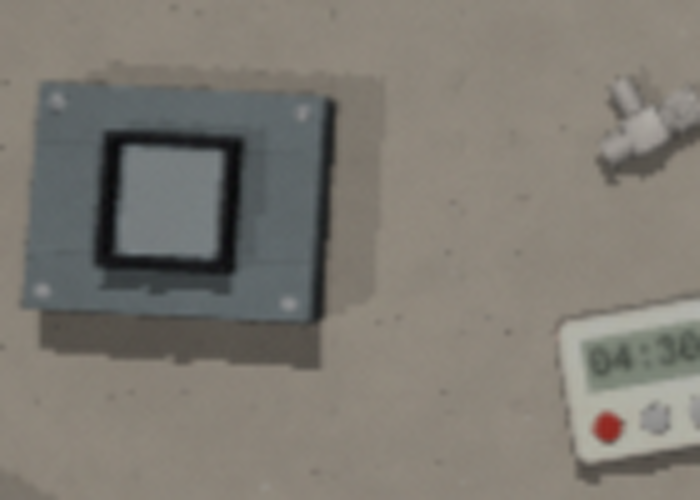

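```bash
cat > fit.py <<'E'
from h import *
def fit(n,uv,z,model):
    """rigid 2D fit; model mm pts -> returns x,y,yaw,resid mm"""
    P=p2w(n,uv,z)[:,:2]*1000; M=np.array(model,float)
    pc,mc=P.mean(0),M.mean(0); a=P-pc; b=M-mc
    H=(b.T@a); th=np.arctan2(H[0,1]-H[1,0],H[0,0]+H[1,1])
    Rm=np.array([[np.cos(th),-np.sin(th)],[np.sin(th),np.cos(th)]])
    t=pc-Rm@mc; return np.r_[t,np.degrees(th)].round(2),(P-(M@Rm.T+t)).round(1).tolist()
def cp(pts,s,u,v): return (np.array(pts,float)+.5)/s-.5+[u,v]
def rc(x,y): return [(x,y),(x,-y),(-x,-y),(-x,y)]  # TL TR BR BL in top image (up=+x, left=+y)
E
python3 - <<'E'
from fit import *
a2=lambda p:cp(p,7,350,255)
print('base',fit('top',a2([(83,115),(612,100),(636,523),(100,543)]),.018,rc(56,71)))
print('rec',fit('top',a2([(183,201),(520,190),(533,437),(195,450)]),.018,rc(33.5,45.5)))
print('hole',p2w('top',a2([(183,201),(520,190),(533,437),(195,450)]),.018).round(4))
print('pins',fit('top',a2([(209,128),(492,120),(515,497),(222,510),(127,320),(592,305)]),.029,[(49.5,38),(49.5,-38),(-49.5,-38),(-49.5,38),(0,61.5),(0,-61.5)]))
a5=lambda p:cp(p,7,310,180)
print('slot',fit('top',a5([(125,105),(399,186),(343,378),(63,297)]),.010,rc(28,40)))
S=a5([(134,124),(380,199),(330,360),(82,285)])
print('slotscrew',fit('top',S,.010,rc(23,35)))
print('ring',p2w('top',a5([(602,240)]),.014).round(4))
a3=lambda p:cp(p,6,200,180)
print('cham',fit('top',a3([(419,260),(590,232),(604,318),(435,350)]),.004,rc(14,28)))
print('chscrew',fit('top',a3([(447,299),(574,279)]),.004,[(0,20),(0,-20)]),'collar',p2w('top',a3([(510,287)]),.013).round(4))
a4=lambda p:cp(p,5,180,260)
print('covscrew',fit('top',a4([(57,101),(303,112),(289,303),(42,290)]),.03,rc(36,48)))
print('cov',fit('top',a4([(40,81),(331,95),(314,322),(22,307)]),.03,rc(42,54)))
print('frame',fit('top',a4([(106,131),(242,137),(233,271),(95,265)]),.044,rc(25,25)))
ctrl.get_image('side'); im=cv2.imread('pics/side0.png')
crop('side',im,335,180,80,70,9,'s1');crop('side',im,240,190,80,80,9,'s2')
E
```

```text
base (array([ 486.59, -283.42,    0.56]), [[0.4, -0.3], [-0.2, 0.3], [0.2, 0.4], [-0.4, -0.4]])
rec (array([ 486.56, -283.41,    0.7 ]), [[-0.7, -0.6], [-0.9, 0.6], [0.9, 0.9], [0.7, -0.8]])
hole [[ 0.5188 -0.2381  0.018 ]
 [ 0.5197 -0.3279  0.018 ]
 [ 0.4545 -0.3285  0.018 ]
 [ 0.4532 -0.2391  0.018 ]]
pins (array([ 488.11, -282.64,    0.58]), [[0.2, -0.7], [-0.2, 0.6], [0.4, -0.2], [-0.5, 0.3], [0.1, -0.5], [-0.1, 0.5]])
slot (array([ 652.6 , -180.2 ,  -18.06]), [[-0.4, -0.9], [-0.1, 0.7], [0.6, 0.3], [-0.1, -0.1]])
slotscrew (array([ 652.44, -179.93,  -18.61]), [[0.5, 0.0], [0.2, -0.4], [-0.3, -0.2], [-0.4, 0.5]])
ring [[ 0.6498 -0.2806  0.014 ]]
cham (array([629.29, -68.53,   8.78]), [[0.9, -0.0], [0.1, 0.2], [-0.2, 0.4], [-0.7, -0.7]])
chscrew (array([629.6 , -68.06,   7.66]), [[-0.1, 0.6], [0.1, -0.6]]) collar [[ 0.6289 -0.0687  0.013 ]]
covscrew (array([494.24,  61.91,  -3.96]), [[-1.4, -1.9], [-0.7, 1.8], [1.2, 2.1], [0.9, -2.0]])
cov (array([494.36,  60.47,  -4.02]), [[-0.4, 0.5], [-0.3, -0.8], [0.4, -0.2], [0.2, 0.4]])
frame (array([494.13,  60.12,  -3.81]), [[-0.8, 0.1], [-0.6, -0.2], [0.8, -0.3], [0.6, 0.4]])
```

View pics/s1.png

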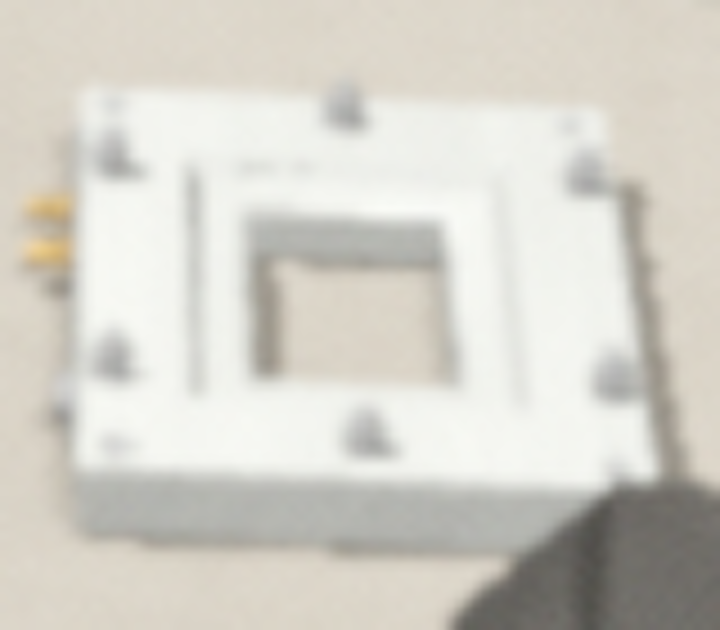

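View pics/s2.png

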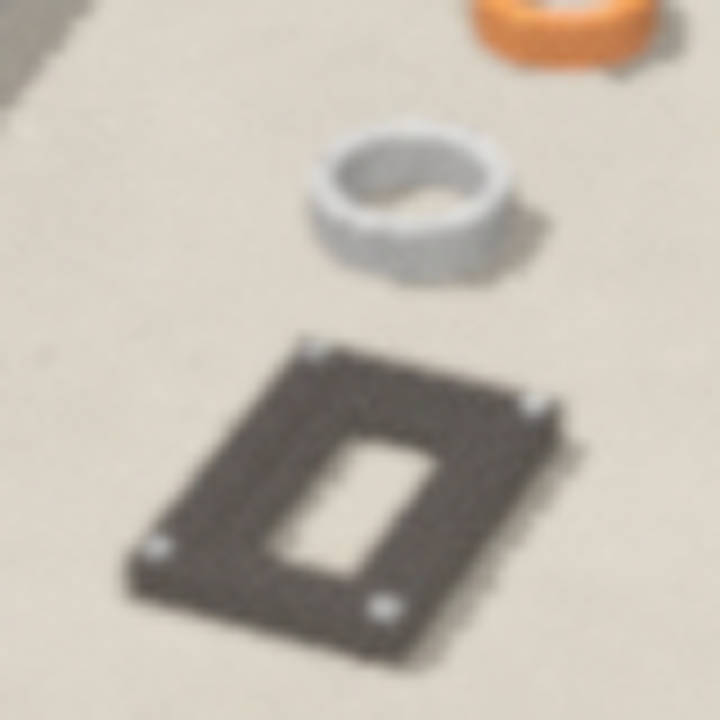

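Run:
```python
from fit import *
s1=lambda p:cp(p,9,335,180); s2=lambda p:cp(p,9,240,190)
print('base',fit('side',s1([(78,90),(605,107),(657,480),(74,472)]),.018,[(56,-71),(-56,-71),(-56,71),(56,71)]))
print('scr',fit('side',s2([(313,350),(534,402),(384,607),(157,547)]),.010,[(23,-35),(-23,-35),(-23,35),(23,35)]))
print('ring',p2w('side',s2([(412,178)]),.014).round(4))
```

```text
base (array([ 485.26, -285.83,    1.19]), [[-0.1, 0.3], [-1.8, -0.2], [0.4, -2.3], [1.6, 2.2]])
scr (array([ 651.79, -183.07,  -18.31]), [[0.4, -0.2], [-0.8, -0.6], [-0.0, 0.6], [0.5, 0.1]])
ring [[ 0.6488 -0.2814  0.014 ]]
```

step_arm(increments=[{"slide": [0.016,-0.042,0],"turn": [0,0,-0.1]},{"slide": [0.033,-0.083,0],"turn": [0,0,-0.2]},{"slide": [0.049,-0.125,0],"turn": [0,0,-0.3]},{"slide": [0.065,-0.167,0],"turn": [0,0,-0.4]},{"slide": [0.082,-0.208,0],"turn": [0,0,-0.5]},{"slide": [0.098,-0.25,0],"turn": [0,0,-0.6]},{"slide": [0.114,-0.292,0],"turn": [0,0,-0.7]},{"slide": [0.13,-0.334,0],"turn": [0,0,-0.8]},{"slide": [0.147,-0.375,0],"turn": [0,0,-0.9]},{"slide": [0.163,-0.417,0],"turn": [0,0,-1.0]}], hand=1)

```text
t: 1.8
eef_pos: [0.3503, 0.0985, 0.239]
orientation: [0.625, 0.78, 0.0, 0.0]
wrist_force: [1.4, 0.4, -0.2]
gripper_width: 0.995
```

step_arm(increments=[{"slide": [0.03,-0.028,0],"turn": [0,0,-0.06]},{"slide": [0.06,-0.056,-0.01],"turn": [0,0,-0.12]},{"slide": [0.09,-0.084,-0.02],"turn": [0,0,-0.18]},{"slide": [0.121,-0.112,-0.03],"turn": [0,0,-0.24]},{"slide": [0.151,-0.14,-0.04],"turn": [0,0,-0.3]},{"slide": [0.181,-0.167,-0.05],"turn": [0,0,-0.36]},{"slide": [0.212,-0.195,-0.06],"turn": [0,0,-0.42]},{"slide": [0.242,-0.223,-0.07],"turn": [0,0,-0.48]},{"slide": [0.272,-0.251,-0.08],"turn": [0,0,-0.543]},{"slide": [0.302,-0.279,-0.1],"turn": [0,0,-0.543]}])

```text
t: 2.8
eef_pos: [0.6535, -0.1802, 0.1393]
orientation: [0.811, 0.585, 0.001, 0.001]
wrist_force: [0.8, 0.6, -0.1]
gripper_width: 0.999
```

Run:
```python
from h import *
o=ctrl.get_obs(); print(o['t'],o['eef_pos'],o['orientation'],o['joints'])
cv2.imwrite('pics/top1.png',ctrl.get_image('top'))
cv2.imwrite('pics/side1.png',ctrl.get_image('side'))
```

```text
2.8 [ 0.65354494 -0.18023034  0.13934209] [8.10998451e-01 5.85046831e-01 6.58665640e-04 1.13305765e-03] [-4.43307321e-01  6.79561643e-01  1.05394581e+00  6.38201870e-05
  1.40546477e+00 -1.22398257e-01]
```

View pics/top1.png

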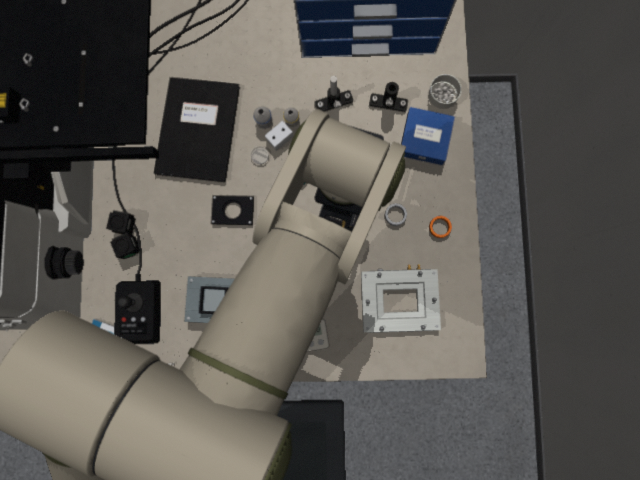

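View pics/side1.png

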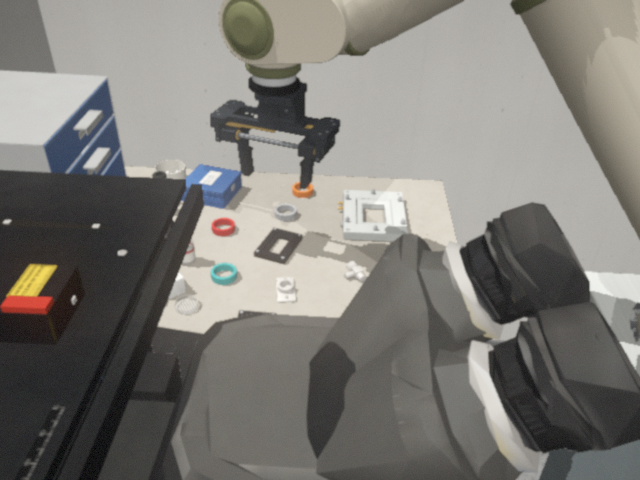

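step_arm(increments=[{"slide": [0,0,-0.03]},{"slide": [0,0,-0.06]},{"slide": [0,0,-0.09]},{"slide": [0,0,-0.11]},{"slide": [0,0,-0.12]},{"slide": [0,0,-0.12]}])

```text
validation failed for argument at $.in...
```

Run:
```python
from h import *
o=ctrl.get_obs(); print(o['t'],o['eef_pos'],o['orientation'])
im=ctrl.get_image('side'); cv2.imwrite('pics/side2.png',im); crop('side',im,200,130,140,140,5,'s3')
c,_,_=cal('side')
```

```text
2.9 [ 0.65289063 -0.18170222  0.13401309] [ 0.81121129  0.58474829 -0.00132556 -0.00198133]
```

View pics/s3.png

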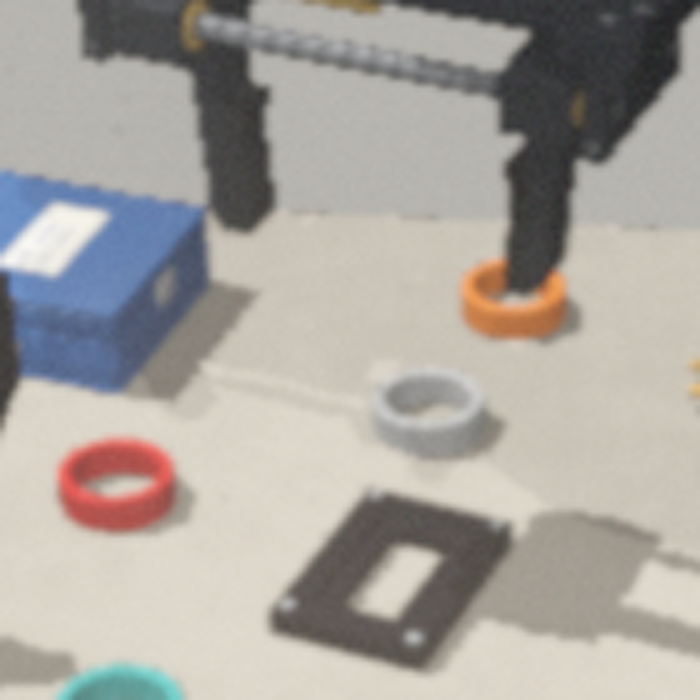

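step_arm(increments=[{"slide": [0,0,-0.03],"turn": [0,0,0]},{"slide": [0,0,-0.06],"turn": [0,0,0]},{"slide": [0,0,-0.085],"turn": [0,0,0]},{"slide": [0,0,-0.1],"turn": [0,0,0]},{"slide": [0,0,-0.11],"turn": [0,0,0]},{"slide": [0,0,-0.11],"turn": [0,0,0]},{"slide": [0,0,-0.11],"turn": [0,0,0]}])

```text
t: 3.65
eef_pos: [0.6524, -0.1788, 0.03]
orientation: [0.81, 0.586, 0.0, 0.001]
wrist_force: [0.2, 0.4, 0.2]
gripper_width: 1.004
```

Run:
```python
from h import *
o=ctrl.get_obs(); print(o['t'],o['eef_pos'],o['orientation'])
im=ctrl.get_image('side'); cv2.imwrite('pics/side4.png',im); crop('side',im,200,130,140,140,5,'s4')
o=ctrl.get_obs(); print(o['t'],o['eef_pos'],o['orientation'])
im=ctrl.get_image('top'); 
o=ctrl.get_obs(); print(o['t'],o['eef_pos'],o['orientation'])
```

```text
3.65 [ 0.6524122  -0.17883235  0.02999723] [8.10387894e-01 5.85893004e-01 4.54803802e-04 8.01392367e-04]
3.7 [ 0.65249902 -0.17893021  0.03016742] [8.10406606e-01 5.85866785e-01 5.43613935e-04 9.73951505e-04]
3.75 [ 0.65248848 -0.17895316  0.03013726] [8.10412588e-01 5.85858457e-01 5.59088449e-04 9.96910017e-04]
```

View pics/s4.png

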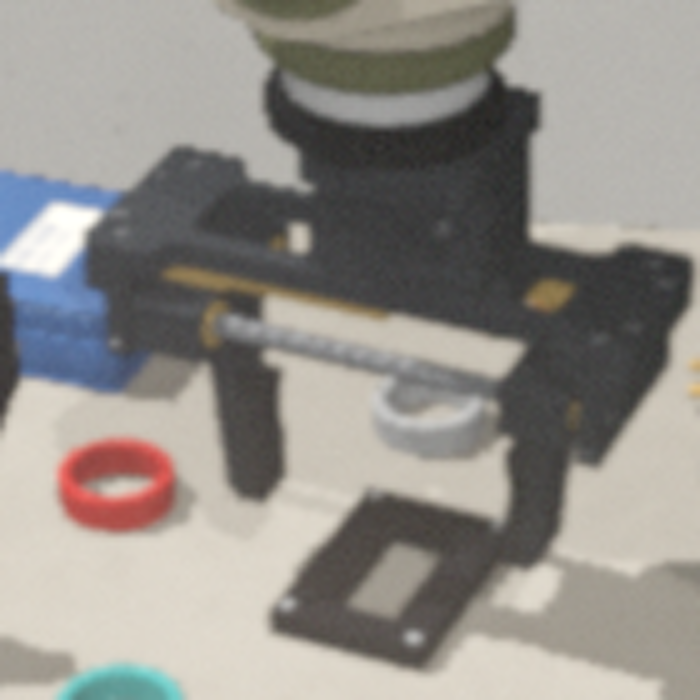

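step_arm(increments=[{"slide": [0,-0.001,-0.012],"turn": [0,0,0]},{"slide": [0,-0.001,-0.02],"turn": [0,0,0]},{"slide": [0,-0.001,-0.025],"turn": [0,0,0]},{"slide": [0,-0.001,-0.025],"turn": [0,0,0]},{"slide": [0,-0.001,-0.025],"turn": [0,0,0]}])

```text
t: 4.25
eef_pos: [0.652, -0.1798, 0.0036]
orientation: [0.81, 0.586, -0.0, -0.0]
wrist_force: [-1.0, -0.3, 0.5]
gripper_width: 1.001
```

step_arm(increments=[{"slide": [0,0,0],"turn": [0,0,0]},{"slide": [0,0,0],"turn": [0,0,0]},{"slide": [0,0,0],"turn": [0,0,0]},{"slide": [0,0,0],"turn": [0,0,0]},{"slide": [0,0,0],"turn": [0,0,0]},{"slide": [0,0,0],"turn": [0,0,0]},{"slide": [0,0,0],"turn": [0,0,0]},{"slide": [0,0,0],"turn": [0,0,0]}], hand=-1)

```text
t: 5.05
eef_pos: [0.652, -0.1798, 0.0039]
orientation: [0.81, 0.586, 0.0, 0.0]
wrist_force: [0.8, -0.5, 1.2]
gripper_width: 0.629
```

step_arm(increments=[{"slide": [0,0,0],"turn": [0,0,0]},{"slide": [0,0,0],"turn": [0,0,0]},{"slide": [0,0,0.002],"turn": [0,0,0]},{"slide": [0,0,0.002],"turn": [0,0,0]}], hand=0.5)

```text
t: 5.45
eef_pos: [0.6521, -0.1798, 0.006]
orientation: [0.81, 0.586, 0.0, 0.0]
wrist_force: [-0.5, 0.1, 0.5]
gripper_width: 0.747
```

step_arm(increments=[{"slide": [0,0,0],"turn": [0,0,0]},{"slide": [0,0,0],"turn": [0,0,0]},{"slide": [0,0,0],"turn": [0,0,0]},{"slide": [0,0,0],"turn": [0,0,0]},{"slide": [0,0,0],"turn": [0,0,0]},{"slide": [0,0,0],"turn": [0,0,0]}], hand=-1)

```text
t: 6.05
eef_pos: [0.652, -0.1798, 0.0058]
orientation: [0.81, 0.586, 0.0, 0.0]
wrist_force: [-0.3, 0.2, 0.8]
gripper_width: 0.624
```

step_arm(increments=[{"slide": [0,0,0.02],"turn": [0,0,0]},{"slide": [0,0,0.05],"turn": [0,0,0]},{"slide": [0,0,0.08],"turn": [0,0,0]},{"slide": [0,0,0.1],"turn": [0,0,0]},{"slide": [0,0,0.1],"turn": [0,0,0]}])

```text
t: 6.55
eef_pos: [0.653, -0.1802, 0.1086]
orientation: [0.81, 0.586, 0.001, 0.002]
wrist_force: [-0.4, -0.5, -0.2]
gripper_width: 0.62
```

Run:
```python
from h import *
im=ctrl.get_image('side'); cv2.imwrite('pics/side5.png',im); crop('side',im,200,100,140,140,5,'s5')
o=ctrl.get_obs(); print(o['t'],o['eef_pos'],o['orientation'],o['wrist_force'],o['gripper_width'])
```

```text
6.6 [ 0.65218054 -0.17985304  0.10632303] [8.10432928e-01 5.85830719e-01 4.29174126e-04 8.08406340e-04] [ 0.17468406  0.26603682 -1.34870784] 0.6296919742322381
```

View pics/s5.png

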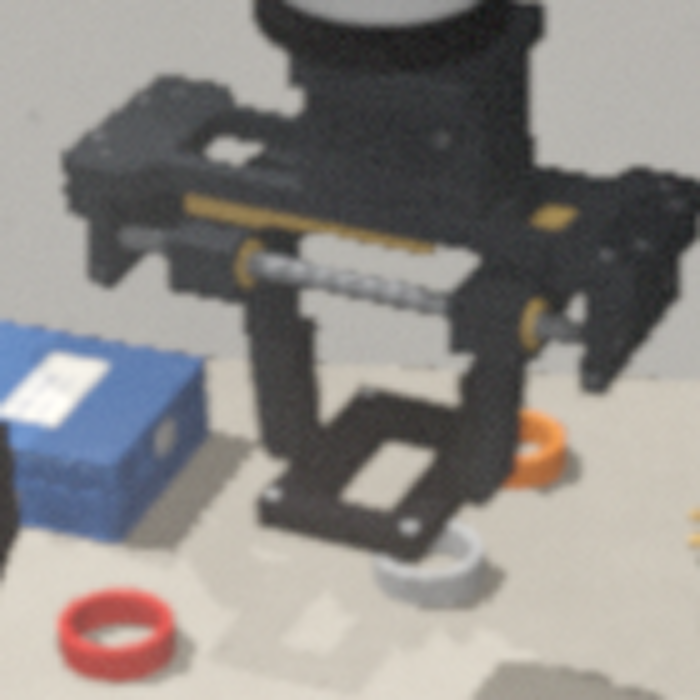

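step_arm(increments=[{"slide": [-0.025,-0.015,0],"turn": [0,0,0.05]},{"slide": [-0.055,-0.035,0],"turn": [0,0,0.11]},{"slide": [-0.085,-0.055,0],"turn": [0,0,0.18]},{"slide": [-0.115,-0.075,0],"turn": [0,0,0.25]},{"slide": [-0.145,-0.09,-0.01],"turn": [0,0,0.31]},{"slide": [-0.16,-0.1,-0.025],"turn": [0,0,0.33]},{"slide": [-0.1655,-0.1035,-0.045],"turn": [0,0,0.33]},{"slide": [-0.1655,-0.1035,-0.045],"turn": [0,0,0.33]},{"slide": [-0.1655,-0.1035,-0.045],"turn": [0,0,0.33]}])

```text
t: 7.5
eef_pos: [0.4863, -0.2829, 0.06]
orientation: [0.703, 0.711, -0.0, -0.001]
wrist_force: [0.6, -0.5, -0.6]
gripper_width: 0.626
```

Run:
```python
from h import *
im=ctrl.get_image('side'); cv2.imwrite('pics/side6.png',im); crop('side',im,310,130,140,140,5,'s6')
im=ctrl.get_image('top'); cv2.imwrite('pics/top6.png',im); crop('top',im,340,240,120,110,6,'t6')
o=ctrl.get_obs(); print(o['t'],o['eef_pos'],o['orientation'],o['wrist_force'],o['gripper_width'])
```

```text
7.6 [ 0.48703033 -0.28303233  0.06106756] [7.02990273e-01 7.11199412e-01 6.21192068e-05 2.61899038e-04] [-0.46693843 -1.19127003 -0.84121308] 0.6250351891901399
```

View pics/s6.png

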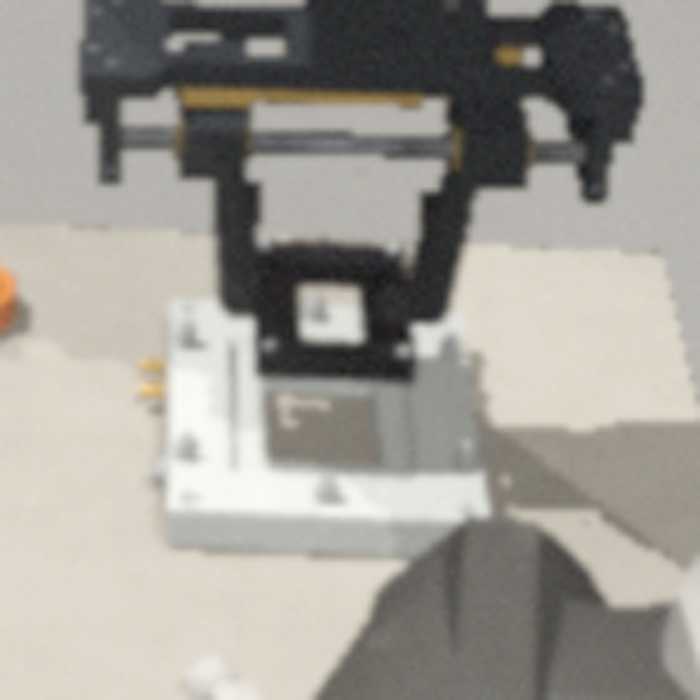

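View pics/t6.png

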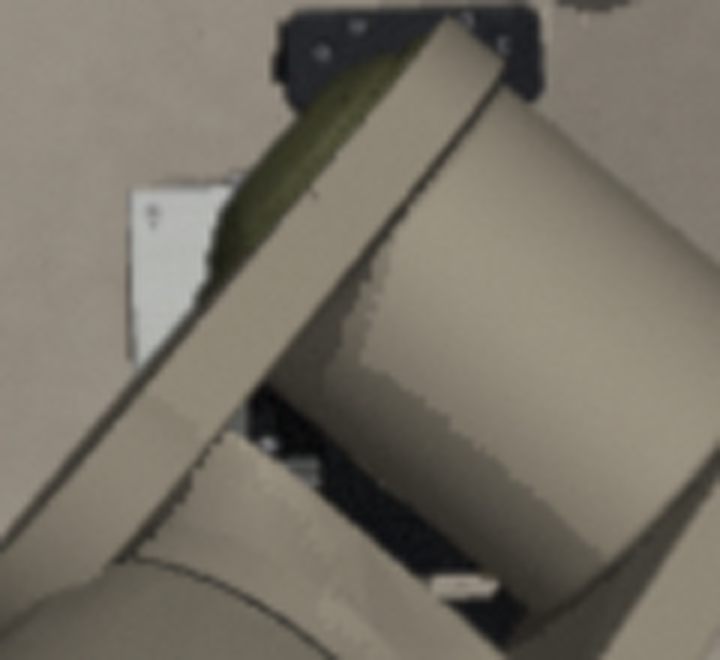

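Run:
```python
from fit import *
s=lambda p:cp(p,5,310,130)
print('ins',fit('side',s([(268,345),(404,349)]),.0652,[(23,35),(-23,35)]))
print('base',fit('side',s([(168,300),(490,515),(165,513)]),.018,[(56,-71),(-56,71),(56,71)]))
```

```text
ins (array([ 485.8 , -284.71,    1.76]), [[0.8, 0.0], [-0.8, -0.0]])
base (array([ 486.22, -286.01,    1.86]), [[-1.9, 0.0], [0.1, -2.4], [1.8, 2.3]])
```

step_arm(increments=[{"slide": [0,-0.0005,-0.012],"turn": [0,0,0]},{"slide": [0,-0.0005,-0.024],"turn": [0,0,0]},{"slide": [0,-0.0005,-0.031],"turn": [0,0,0]},{"slide": [0,-0.0005,-0.035],"turn": [0,0,0]},{"slide": [0,-0.0005,-0.038],"turn": [0,0,0]},{"slide": [0,-0.0005,-0.039],"turn": [0,0,0]},{"slide": [0,-0.0005,-0.039],"turn": [0,0,0]}])

```text
t: 8.3
eef_pos: [0.4865, -0.2838, 0.0218]
orientation: [0.703, 0.711, 0.0, 0.0]
wrist_force: [0.2, 0.3, -0.6]
gripper_width: 0.625
```

step_arm(increments=[{"slide": [0,0,-0.0005],"turn": [0,0,0]},{"slide": [0,0,-0.0005],"turn": [0,0,0]}])

```text
t: 8.5
eef_pos: [0.4865, -0.2838, 0.0215]
orientation: [0.703, 0.711, 0.0, 0.0]
wrist_force: [0.2, 0.1, -1.0]
gripper_width: 0.627
```

Run:
```python
from h import *
im=ctrl.get_image('side'); cv2.imwrite('pics/side7.png',im); crop('side',im,310,130,140,140,5,'s7')
o=ctrl.get_obs(); print(o['t'],o['eef_pos'],o['orientation'],o['wrist_force'],o['gripper_width'])
```

```text
8.55 [ 0.48647787 -0.28381209  0.02142459] [7.03213432e-01 7.10978793e-01 5.65520319e-06 1.58796200e-04] [ 0.34670169 -0.09052955 -1.26774214] 0.6282061818445431
```

View pics/s7.png

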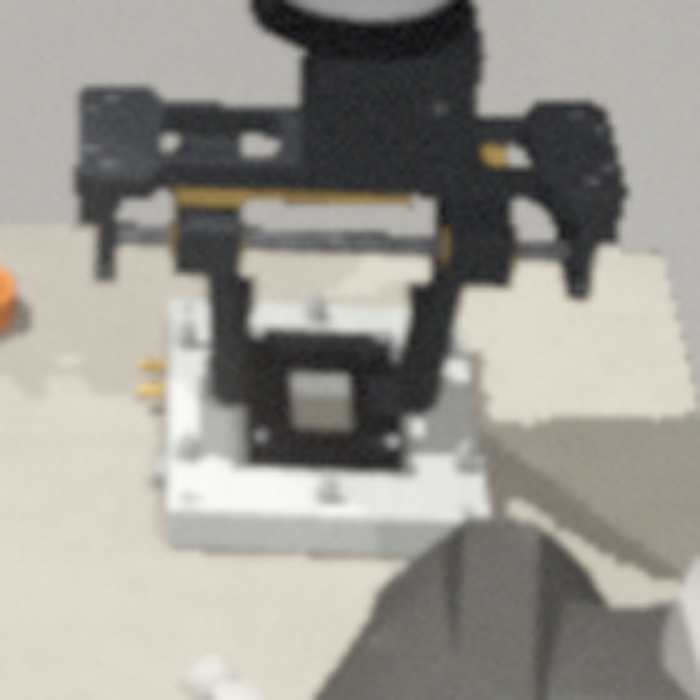

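Over the recess; 1.5 mm to go, no contact force yet. Lower 1.5 mm.

step_arm(increments=[{"slide": [0,0,-0.0007],"turn": [0,0,0]},{"slide": [0,0,-0.0014],"turn": [0,0,0]},{"slide": [0,0,-0.0014],"turn": [0,0,0]}])

```text
t: 8.85
eef_pos: [0.4864, -0.2837, 0.0198]
orientation: [0.703, 0.711, 0.0, -0.0]
wrist_force: [-0.1, -1.1, -0.1]
gripper_width: 0.628
```

Release (to 72 mm) and lift.

step_arm(increments=[{"slide": [0,0,0],"turn": [0,0,0]},{"slide": [0,0,0],"turn": [0,0,0]},{"slide": [0,0,0],"turn": [0,0,0]}], hand=0.6)

```text
t: 9.15
eef_pos: [0.4865, -0.2838, 0.0199]
orientation: [0.703, 0.711, 0.0, 0.0]
wrist_force: [0.2, -0.3, 0.0]
gripper_width: 0.794
```

step_arm(increments=[{"slide": [0,0,0.02],"turn": [0,0,0]},{"slide": [0,0,0.06],"turn": [0,0,0]},{"slide": [0,0,0.1],"turn": [0,0,0]},{"slide": [0.03,0.04,0.12],"turn": [0,0,0]},{"slide": [0.06,0.08,0.12],"turn": [0,0,0]},{"slide": [0.09,0.12,0.12],"turn": [0,0,0]},{"slide": [0.12,0.16,0.12],"turn": [0,0,0]},{"slide": [0.143,0.2,0.11],"turn": [0,0,0.05]},{"slide": [0.143,0.215,0.1],"turn": [0,0,0.1]},{"slide": [0.143,0.215,0.1],"turn": [0,0,0.13]}])

```text
t: 10.15
eef_pos: [0.6287, -0.0665, 0.1182]
orientation: [0.654, 0.757, -0.001, -0.002]
wrist_force: [-0.5, -0.2, -0.1]
gripper_width: 0.799
```

Run:
```python
from h import *
im=ctrl.get_image('side'); cv2.imwrite('pics/side8.png',im); crop('side',im,335,180,80,70,9,'s8')
im=ctrl.get_image('top'); cv2.imwrite('pics/top8.png',im); crop('top',im,350,255,100,90,7,'t8')
o=ctrl.get_obs(); print(o['t'],o['eef_pos'],o['orientation'],o['wrist_force'],o['gripper_width'])
```

```text
10.25 [ 0.62902038 -0.06960997  0.11993443] [ 6.55497748e-01  7.55197073e-01 -2.77015133e-04 -8.45769093e-05] [ 0.63537436 -0.45028003  0.38485939] 0.7972289914547157
```

View pics/t8.png

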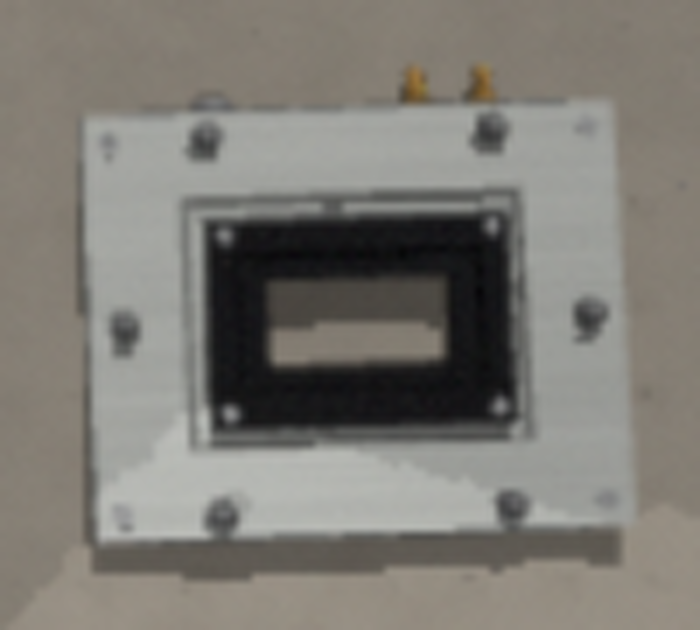

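View pics/s8.png

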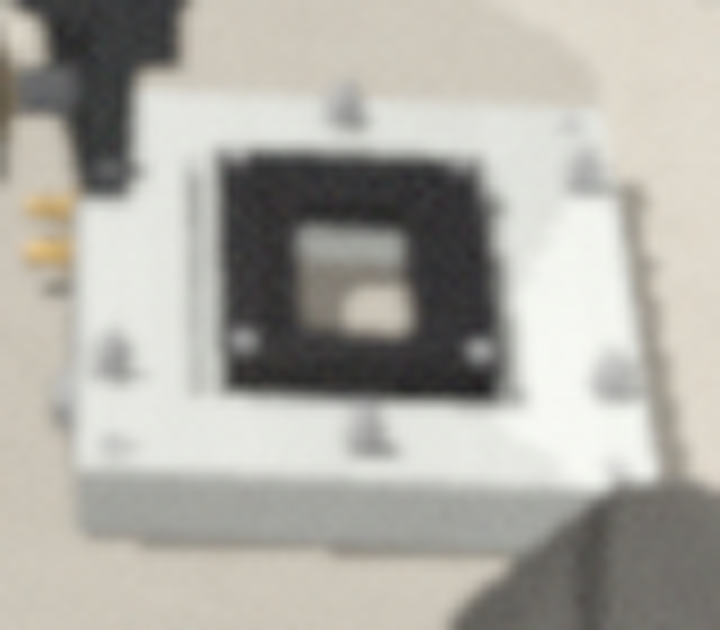

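View pics/side8.png

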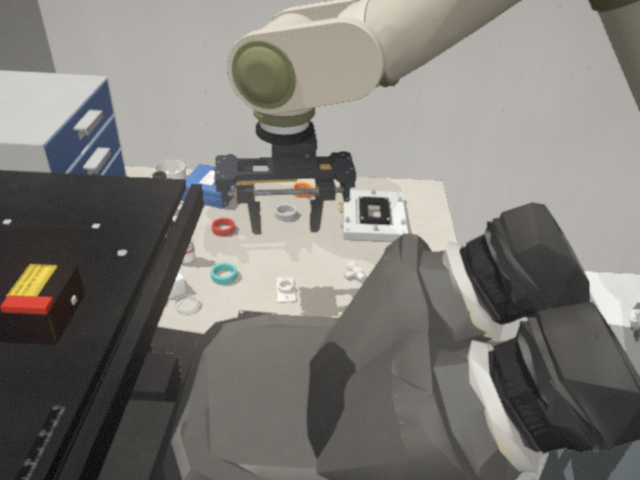

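Run:
```python
from fit import *
s=lambda p:cp(p,7,350,255)
for z in(.024,):
  print('ins',fit('top',s([(225,236),(490,226),(500,406),(231,413)]),z,rc(23,35)))
  print('ins',fit('top',s([(205,216),(513,207),(520,433),(208,441)]),z,rc(28,40)))
s=lambda p:cp(p,9,335,180)
print('sideins',fit('side',s([(245,340),(480,350),(468,168),(237,155)]),.024,[(23,35),(-23,35),(-23,-35),(23,-35)]))
```

```text
ins (array([ 4.8622e+02, -2.8368e+02,  4.6000e-01]), [[0.2, 0.0], [0.6, -0.1], [-0.6, -0.3], [-0.2, 0.4]])
ins (array([ 4.8521e+02, -2.8364e+02, -1.5000e-01]), [[1.2, 0.3], [1.9, -1.2], [-1.3, -0.6], [-1.7, 1.4]])
sideins (array([ 4.8478e+02, -2.8657e+02, -8.0000e-02]), [[0.3, -0.1], [-0.5, -0.5], [-1.1, 0.7], [1.3, -0.2]])
```

step_arm(increments=[{"slide": [0,0.001,-0.04],"turn": [0,0,0]},{"slide": [0,0.001,-0.08],"turn": [0,0,0]},{"slide": [0,0.001,-0.1],"turn": [0,0,0]},{"slide": [0,0.001,-0.109],"turn": [0,0,0]},{"slide": [0,0.001,-0.112],"turn": [0,0,0]},{"slide": [0,0.001,-0.112],"turn": [0,0,0]},{"slide": [0,0.001,-0.112],"turn": [0,0,0]}], hand=0.0)

```text
t: 10.95
eef_pos: [0.6301, -0.0683, 0.0093]
orientation: [0.656, 0.755, 0.0, 0.001]
wrist_force: [-0.0, -0.7, -0.2]
gripper_width: 0.5
```

Run:
```python
from h import *
o=ctrl.get_obs(); print(o['t'],o['eef_pos'],o['orientation'],o['wrist_force'],o['gripper_width'])
im=ctrl.get_image('side'); cv2.imwrite('pics/side9.png',im); crop('side',im,220,200,140,120,5,'s9')
o=ctrl.get_obs(); print(o['t'],o['eef_pos'])
```

```text
10.95 [ 0.63005355 -0.06834881  0.00929891] [6.55773044e-01 7.54957139e-01 4.78169715e-04 1.09748383e-03] [-0.01162762 -0.74896307 -0.21323868] 0.5001689155271934
11.0 [ 0.63002762 -0.06820488  0.00923081]
```

View pics/s9.png

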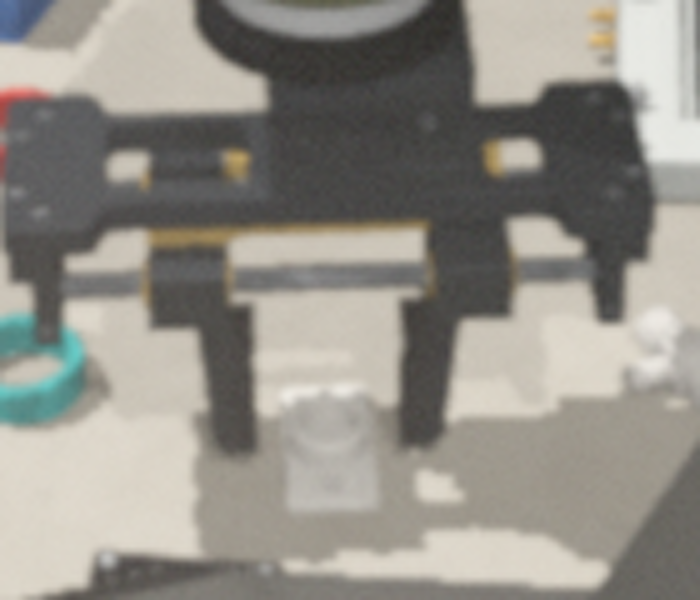

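step_arm(increments=[{"slide": [-0.0005,-0.0002,-0.002],"turn": [0,0,0]},{"slide": [-0.0005,-0.0002,-0.003],"turn": [0,0,0]},{"slide": [-0.0005,-0.0002,-0.003],"turn": [0,0,0]}])

```text
t: 11.3
eef_pos: [0.6289, -0.0679, 0.0048]
orientation: [0.655, 0.755, -0.0, -0.0]
wrist_force: [0.3, -0.1, -1.0]
gripper_width: 0.503
```

step_arm(increments=[{"slide": [0,0,0],"turn": [0,0,0]},{"slide": [0,0,0],"turn": [0,0,0]},{"slide": [0,0,0],"turn": [0,0,0]},{"slide": [0,0,0],"turn": [0,0,0]},{"slide": [0,0,0],"turn": [0,0,0]},{"slide": [0,0,0],"turn": [0,0,0]}], hand=-1)

```text
t: 11.9
eef_pos: [0.629, -0.068, 0.0049]
orientation: [0.656, 0.755, 0.0, 0.0]
wrist_force: [0.8, 0.4, 0.1]
gripper_width: 0.266
```

step_arm(increments=[{"slide": [0,0,0.01],"turn": [0,0,0]},{"slide": [0,0,0.03],"turn": [0,0,0]},{"slide": [0,0,0.06],"turn": [0,0,0]},{"slide": [0,0,0.08],"turn": [0,0,0]},{"slide": [0,0,0.08],"turn": [0,0,0]},{"slide": [0,0,0.08],"turn": [0,0,0]}])

```text
t: 12.5
eef_pos: [0.6287, -0.0679, 0.0847]
orientation: [0.656, 0.755, -0.0, -0.0]
wrist_force: [-0.2, 0.7, -1.3]
gripper_width: 0.265
```

Run:
```python
from h import *
o=ctrl.get_obs(); print(o['t'],o['eef_pos'],o['orientation'],o['wrist_force'],o['gripper_width'])
im=ctrl.get_image('side'); cv2.imwrite('pics/side10.png',im); crop('side',im,220,170,140,120,5,'s10')
```

```text
12.5 [ 0.62866843 -0.06788391  0.08468147] [ 6.55540330e-01  7.55160163e-01 -3.11326001e-05 -4.49307745e-05] [-0.21545368  0.70217633 -1.27714165] 0.265386607332756
```

View pics/s10.png

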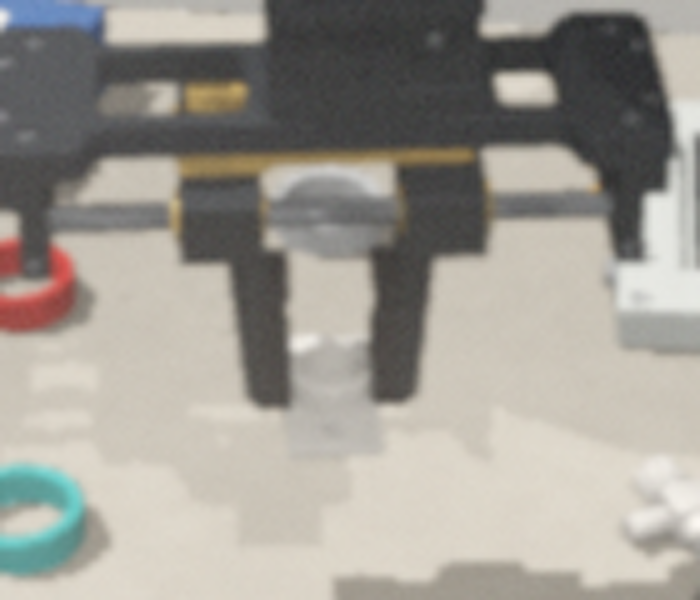

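step_arm(increments=[{"slide": [-0.015,-0.022,0],"turn": [0,0,-0.01]},{"slide": [-0.035,-0.053,0],"turn": [0,0,-0.03]},{"slide": [-0.058,-0.088,0],"turn": [0,0,-0.05]},{"slide": [-0.081,-0.123,0],"turn": [0,0,-0.08]},{"slide": [-0.104,-0.158,0],"turn": [0,0,-0.1]},{"slide": [-0.124,-0.188,0],"turn": [0,0,-0.12]},{"slide": [-0.136,-0.207,0],"turn": [0,0,-0.133]},{"slide": [-0.1424,-0.2152,-0.01],"turn": [0,0,-0.133]},{"slide": [-0.1424,-0.2152,-0.02],"turn": [0,0,-0.133]},{"slide": [-0.1424,-0.2152,-0.02],"turn": [0,0,-0.133]}])

```text
t: 13.55
eef_pos: [0.4861, -0.2816, 0.0625]
orientation: [0.704, 0.71, 0.0, -0.002]
wrist_force: [-0.1, 0.2, -1.5]
gripper_width: 0.267
```

step_arm(increments=[{"slide": [0,0,0],"turn": [0,0,0]}])

```text
t: 13.65
eef_pos: [0.4869, -0.2819, 0.0641]
orientation: [0.704, 0.71, 0.0, -0.001]
wrist_force: [-0.2, -0.8, -0.0]
gripper_width: 0.265
```

Run:
```python
from h import *
o=ctrl.get_obs(); print(o['t'],o['eef_pos'],o['orientation'],o['wrist_force'],o['gripper_width'])
im=ctrl.get_image('side'); cv2.imwrite('pics/side11.png',im); crop('side',im,330,140,90,100,7,'s11')
```

```text
13.65 [ 0.48693798 -0.28192239  0.06411192] [ 7.03716396e-01  7.10480571e-01  4.49864507e-05 -7.68342268e-04] [-0.24673263 -0.76416101 -0.04786692] 0.26541506809809995
```

View pics/s11.png

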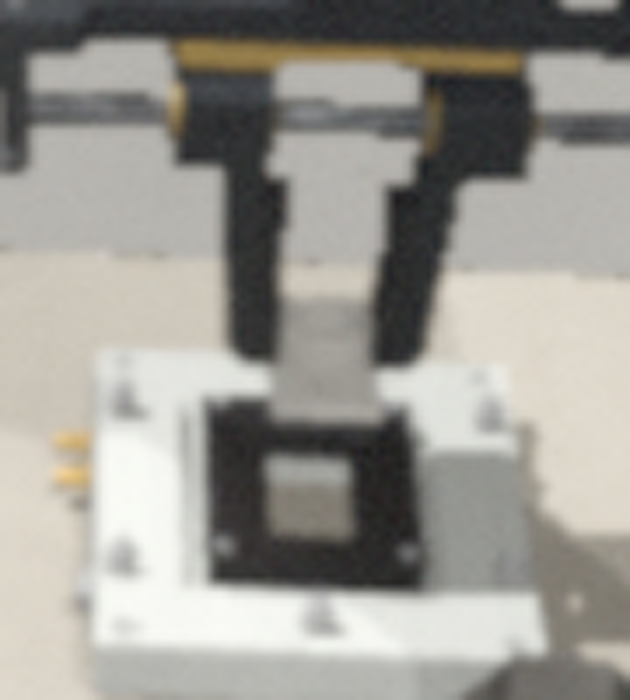

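Run:
```python
from fit import *
s=lambda p:cp(p,7,330,140)
print((p2w('side',s([(270,423),(384,429)]),.0592)*1000).round(1))
print((p2w('side',s([(268,410),(384,416)]),.0632)*1000).round(1))
print((p2w('side',s([(222,545),(408,553)]),.024)*1000).round(1))
```

```text
[[ 499.3 -254.8   59.2]
 [ 470.7 -254.4   59.2]]
[[ 500.1 -254.5   63.2]
 [ 471.  -254.1   63.2]]
[[ 509.  -251.3   24. ]
 [ 461.5 -251.6   24. ]]
```

step_arm(increments=[{"slide": [-0.0005,-0.0015,0],"turn": [0,0,0]},{"slide": [-0.0005,-0.0015,0],"turn": [0,0,0]},{"slide": [-0.0005,-0.0015,-0.01],"turn": [0,0,0]},{"slide": [-0.0005,-0.0015,-0.02],"turn": [0,0,0]},{"slide": [-0.0005,-0.0015,-0.029],"turn": [0,0,0]},{"slide": [-0.0005,-0.0015,-0.03],"turn": [0,0,0]},{"slide": [-0.0005,-0.0015,-0.03],"turn": [0,0,0]}])

```text
t: 14.4
eef_pos: [0.4859, -0.2846, 0.0344]
orientation: [0.704, 0.71, -0.0, -0.0]
wrist_force: [0.5, -0.1, 0.0]
gripper_width: 0.267
```

Run:
```python
from h import *
o=ctrl.get_obs(); print(o['t'],o['eef_pos'],o['orientation'],o['wrist_force'],o['gripper_width'])
im=ctrl.get_image('side'); cv2.imwrite('pics/side12.png',im); crop('side',im,330,140,90,100,7,'s12')
```

```text
14.4 [ 0.4859197  -0.28456574  0.03435503] [ 7.04291354e-01  7.09910890e-01 -9.08358869e-06 -4.64725981e-04] [ 0.51871862 -0.09391907  0.00653424] 0.2673615824810115
```

View pics/s12.png

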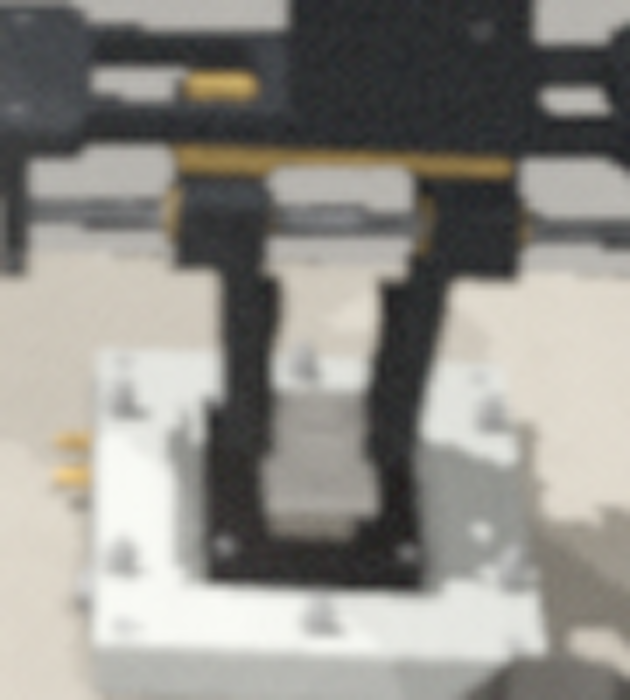

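Run:
```python
from fit import *
s=lambda p:cp(p,7,330,140)
print((p2w('side',s([(267,512),(378,517)]),.0295)*1000).round(1))
print((p2w('side',s([(264,496),(380,502)]),.0335)*1000).round(1))
print((p2w('side',s([(224,546),(407,553)]),.024)*1000).round(1))
print(ctrl.get_obs()['eef_pos'])
ctrl.get_image('side');print(ctrl.get_obs()['eef_pos'])
ctrl.get_image('side');print(ctrl.get_obs()['eef_pos'])
```

```text
[[ 497.7 -259.3   29.5]
 [ 469.3 -259.4   29.5]]
[[ 498.8 -260.6   33.5]
 [ 469.1 -260.3   33.5]]
[[ 508.5 -250.9   24. ]
 [ 461.7 -251.6   24. ]]
[ 0.48607545 -0.28471796  0.03477103]
[ 0.48613703 -0.28478896  0.0349915 ]
[ 0.4861782  -0.28484585  0.03515008]
```

step_arm(increments=[{"slide": [0.0005,0.0014,0],"turn": [0,0,0]},{"slide": [0.0005,0.0014,-0.003],"turn": [0,0,0]},{"slide": [0.0005,0.0014,-0.006],"turn": [0,0,0]},{"slide": [0.0005,0.0014,-0.008],"turn": [0,0,0]},{"slide": [0.0005,0.0014,-0.008],"turn": [0,0,0]},{"slide": [0.0005,0.0014,-0.008],"turn": [0,0,0]}])

```text
t: 15.15
eef_pos: [0.4865, -0.2833, 0.0268]
orientation: [0.704, 0.71, 0.0, -0.0]
wrist_force: [-0.1, -0.1, -0.9]
gripper_width: 0.265
```

Run:
```python
from h import *
o=ctrl.get_obs(); print(o['t'],o['eef_pos'],o['orientation'],o['wrist_force'],o['gripper_width'])
im=ctrl.get_image('side'); cv2.imwrite('pics/side13.png',im); crop('side',im,330,140,90,100,7,'s13')
```

```text
15.15 [ 0.48653343 -0.28327487  0.02678687] [ 7.04284970e-01  7.09917373e-01  4.77550377e-06 -5.96335335e-05] [-0.09263043 -0.13625611 -0.88322249] 0.26482510568139717
```

View pics/s13.png

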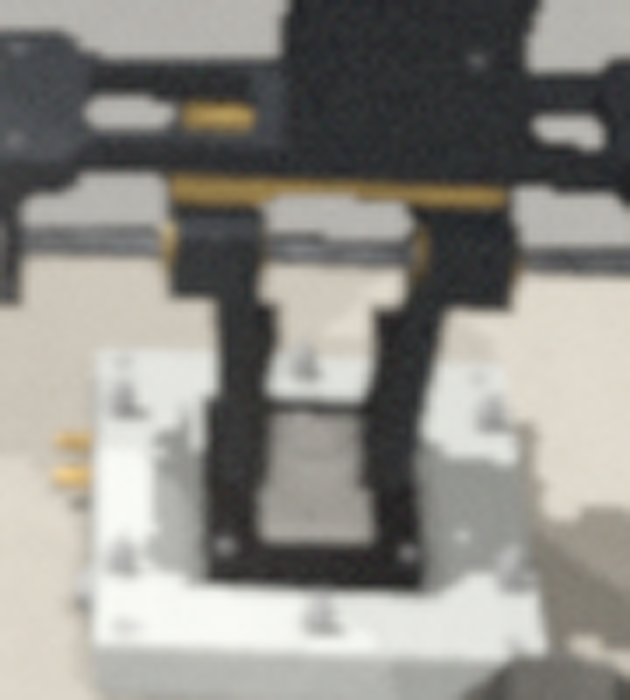

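step_arm(increments=[{"slide": [0,0,-0.0008],"turn": [0,0,0]},{"slide": [0,0,-0.0008],"turn": [0,0,0]},{"slide": [0,0,-0.0008],"turn": [0,0,0]}])

```text
t: 15.5
eef_pos: [0.4865, -0.2833, 0.0261]
orientation: [0.704, 0.71, 0.0, 0.0]
wrist_force: [0.8, -0.2, -1.3]
gripper_width: 0.266
```

step_arm(increments=[{"slide": [0,0,0],"turn": [0,0,0]},{"slide": [0,0,0],"turn": [0,0,0]},{"slide": [0,0,0],"turn": [0,0,0]}], hand=0.0)

```text
t: 15.8
eef_pos: [0.4866, -0.2833, 0.0261]
orientation: [0.704, 0.71, 0.0, 0.0]
wrist_force: [0.6, 0.9, -0.6]
gripper_width: 0.493
```

step_arm(increments=[{"slide": [0,0,0.01],"turn": [0,0,0]},{"slide": [0,0,0.04],"turn": [0,0,0]},{"slide": [0,0,0.08],"turn": [0,0,0]},{"slide": [0.04,0.0,0.1],"turn": [0,0,0]},{"slide": [0.08,0.002,0.1],"turn": [0,0,0]},{"slide": [0.12,0.002,0.1],"turn": [0,0,0]},{"slide": [0.15,0.002,0.1],"turn": [0,0,0]},{"slide": [0.163,0.002,0.1],"turn": [0,0,0]},{"slide": [0.163,0.002,0.1],"turn": [0,0,0]}], hand=0.4)

```text
t: 16.7
eef_pos: [0.6506, -0.2808, 0.1261]
orientation: [0.704, 0.71, 0.0, 0.0]
wrist_force: [-0.4, 0.0, -0.4]
gripper_width: 0.701
```

Run:
```python
from h import *
im=ctrl.get_image('side'); cv2.imwrite('pics/side14.png',im); crop('side',im,335,180,80,70,9,'s14')
im=ctrl.get_image('top'); cv2.imwrite('pics/top14.png',im); crop('top',im,350,255,100,90,7,'t14')
o=ctrl.get_obs(); print(o['t'],o['eef_pos'],o['orientation'],o['wrist_force'],o['gripper_width'])
```

```text
16.8 [ 0.64901642 -0.28119248  0.12630545] [ 7.04234583e-01  7.09967339e-01 -1.08555266e-04 -1.38464214e-04] [-0.03536531 -0.73464931 -0.72276605] 0.6993507017612961
```

View pics/t14.png

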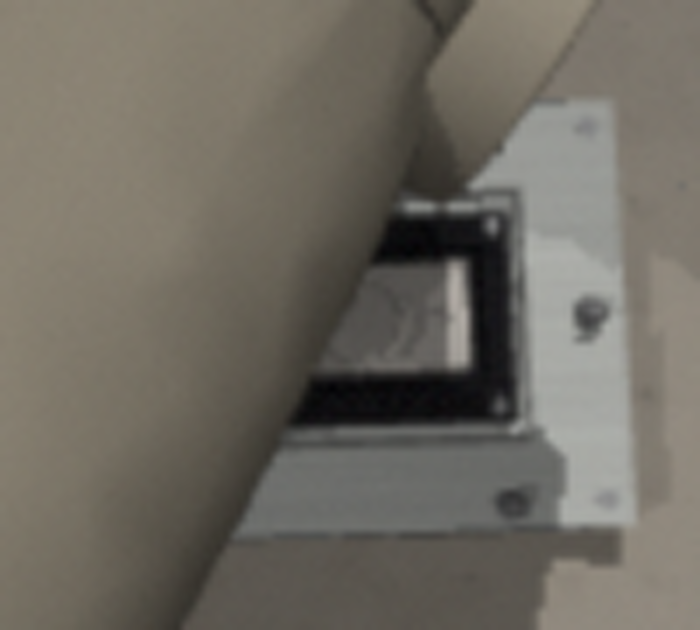

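View pics/s14.png

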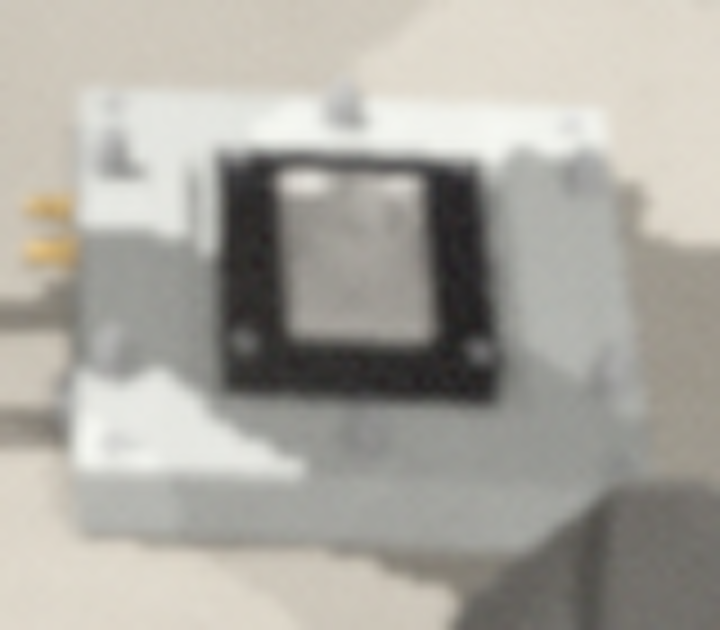

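View pics/side14.png

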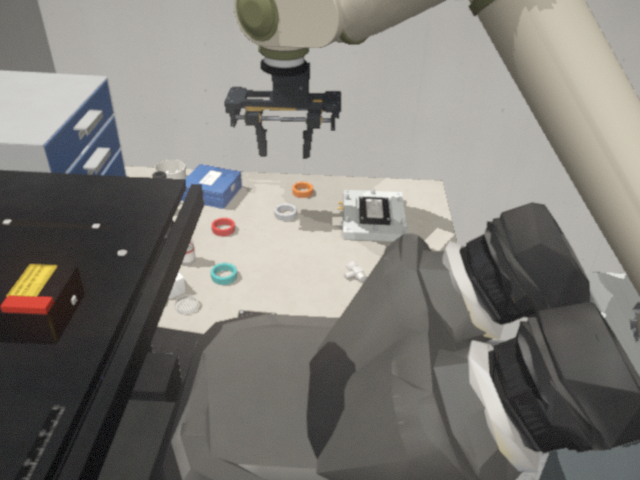

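step_arm(increments=[{"slide": [0.0006,0.0005,-0.04],"turn": [0,0,0]},{"slide": [0.0006,0.0005,-0.08],"turn": [0,0,0]},{"slide": [0.0006,0.0005,-0.105],"turn": [0,0,0]},{"slide": [0.0006,0.0005,-0.115],"turn": [0,0,0]},{"slide": [0.0006,0.0005,-0.12],"turn": [0,0,0]},{"slide": [0.0006,0.0005,-0.121],"turn": [0,0,0]},{"slide": [0.0006,0.0005,-0.121],"turn": [0,0,0]}])

```text
t: 17.5
eef_pos: [0.6506, -0.2812, 0.0066]
orientation: [0.704, 0.71, 0.0, 0.001]
wrist_force: [0.6, -0.0, -1.0]
gripper_width: 0.696
```

Run:
```python
from h import *
o=ctrl.get_obs(); print(o['t'],o['eef_pos'],o['orientation'],o['wrist_force'],o['gripper_width'])
im=ctrl.get_image('side'); cv2.imwrite('pics/side15.png',im); crop('side',im,200,130,140,120,5,'s15')
```

```text
17.5 [ 0.65057492 -0.2811987   0.00661878] [7.04315895e-01 7.09885737e-01 2.36695473e-04 1.14200688e-03] [ 0.56960912 -0.01485375 -0.98314417] 0.6955341649447191
```

View pics/s15.png

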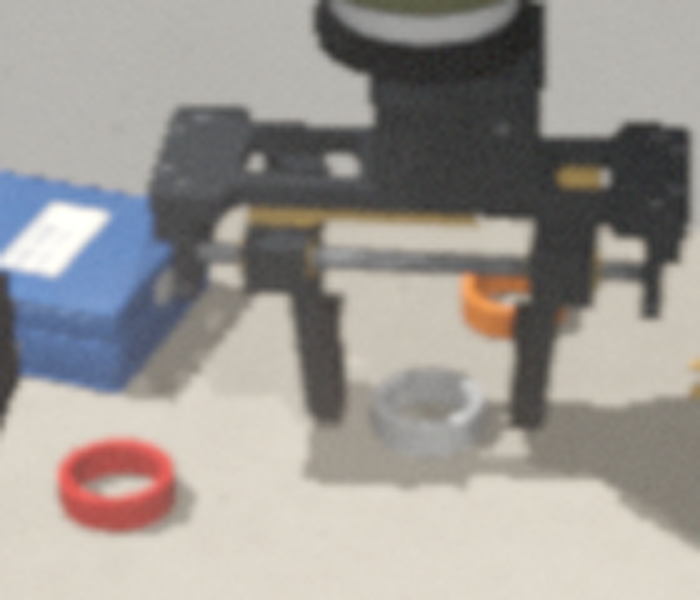

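step_arm(increments=[{"slide": [0,0.0003,-0.001],"turn": [0,0,0]},{"slide": [0,0.0003,-0.001],"turn": [0,0,0]},{"slide": [0,0.0003,-0.001],"turn": [0,0,0]},{"slide": [0,0.0003,-0.001],"turn": [0,0,0]},{"slide": [0,0.0003,-0.001],"turn": [0,0,0]},{"slide": [0,0.0003,-0.001],"turn": [0,0,0]},{"slide": [0,0.0003,-0.001],"turn": [0,0,0]}], hand=-1)

```text
t: 18.25
eef_pos: [0.6502, -0.2805, 0.0043]
orientation: [0.704, 0.71, 0.0, 0.0]
wrist_force: [-2.0, 0.7, 3.5]
gripper_width: 0.458
```

step_arm(increments=[{"slide": [0,0,0.02],"turn": [0,0,0]},{"slide": [0,0,0.05],"turn": [0,0,0]},{"slide": [0,0,0.08],"turn": [0,0,0]},{"slide": [0,0,0.08],"turn": [0,0,0]},{"slide": [0,0,0.08],"turn": [0,0,0]}])

```text
t: 18.75
eef_pos: [0.6499, -0.2803, 0.0834]
orientation: [0.704, 0.71, -0.0, -0.0]
wrist_force: [-0.0, 0.3, -2.6]
gripper_width: 0.458
```

Run:
```python
from h import *
o=ctrl.get_obs(); print(o['t'],o['eef_pos'],o['orientation'],o['wrist_force'],o['gripper_width'])
im=ctrl.get_image('side'); cv2.imwrite('pics/side16.png',im); crop('side',im,220,120,100,100,7,'s16')
```

```text
18.75 [ 0.64992378 -0.28034386  0.08341114] [ 7.04263201e-01  7.09938941e-01 -5.89676524e-05 -1.98161821e-04] [-0.0241075   0.2576649  -2.56230309] 0.45829378400022236
```

View pics/s16.png

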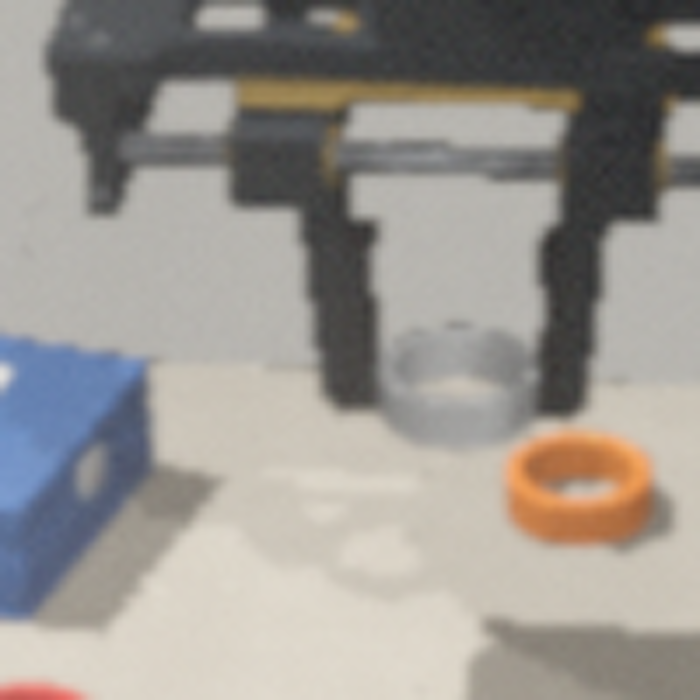

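step_arm(increments=[{"slide": [-0.02,0,0],"turn": [0,0,0]},{"slide": [-0.05,-0.001,0],"turn": [0,0,0]},{"slide": [-0.08,-0.002,0],"turn": [0,0,0]},{"slide": [-0.11,-0.003,0],"turn": [0,0,0]},{"slide": [-0.14,-0.0032,0],"turn": [0,0,0]},{"slide": [-0.157,-0.0032,0],"turn": [0,0,0]},{"slide": [-0.1633,-0.0032,-0.01],"turn": [0,0,0]},{"slide": [-0.1633,-0.0032,-0.02],"turn": [0,0,0]},{"slide": [-0.1633,-0.0032,-0.025],"turn": [0,0,0]},{"slide": [-0.1633,-0.0032,-0.025],"turn": [0,0,0]}])

```text
t: 19.8
eef_pos: [0.4868, -0.2832, 0.0576]
orientation: [0.704, 0.71, -0.0, -0.001]
wrist_force: [-0.0, -0.1, 0.2]
gripper_width: 0.459
```

step_arm(increments=[{"slide": [0,0,0],"turn": [0,0,0]},{"slide": [0,0,0],"turn": [0,0,0]}])

```text
t: 20.0
eef_pos: [0.4872, -0.2837, 0.0592]
orientation: [0.704, 0.71, 0.0, 0.0]
wrist_force: [-0.1, -0.3, -1.4]
gripper_width: 0.456
```

Run:
```python
from h import *
o=ctrl.get_obs(); print(o['t'],o['eef_pos'],o['orientation'],o['wrist_force'],o['gripper_width'])
im=ctrl.get_image('side'); cv2.imwrite('pics/side17.png',im); crop('side',im,330,140,90,100,7,'s17')
```

```text
20.0 [ 0.48720766 -0.28367634  0.05917097] [7.04153680e-01 7.10047565e-01 1.77976526e-05 2.22663487e-04] [-0.10353842 -0.25977526 -1.37092939] 0.45605348376753435
```

View pics/s17.png

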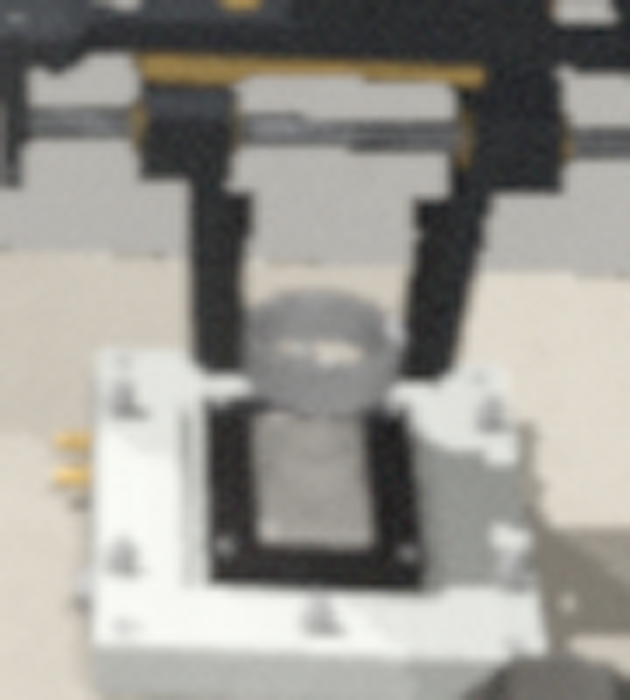

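step_arm(increments=[{"slide": [-0.0005,0,-0.01],"turn": [0,0,0]},{"slide": [-0.0005,0,-0.018],"turn": [0,0,0]},{"slide": [-0.0005,0,-0.023],"turn": [0,0,0]},{"slide": [-0.0005,0,-0.026],"turn": [0,0,0]},{"slide": [-0.0005,0,-0.028],"turn": [0,0,0]},{"slide": [-0.0005,0,-0.028],"turn": [0,0,0]},{"slide": [-0.0005,0,-0.028],"turn": [0,0,0]}])

```text
t: 20.75
eef_pos: [0.4864, -0.2837, 0.0312]
orientation: [0.704, 0.71, 0.0, 0.0]
wrist_force: [-0.8, 0.7, -0.4]
gripper_width: 0.455
```

Run:
```python
from h import *
o=ctrl.get_obs(); print(o['t'],o['eef_pos'],o['orientation'],o['wrist_force'],o['gripper_width'])
im=ctrl.get_image('side'); cv2.imwrite('pics/side18.png',im); crop('side',im,330,140,90,100,7,'s18')
```

```text
20.75 [ 0.48641029 -0.2837249   0.03119758] [7.04280529e-01 7.09921768e-01 1.31437893e-05 1.40818061e-04] [-0.82955962  0.69656708 -0.3666022 ] 0.4554561039132689
```

View pics/s18.png

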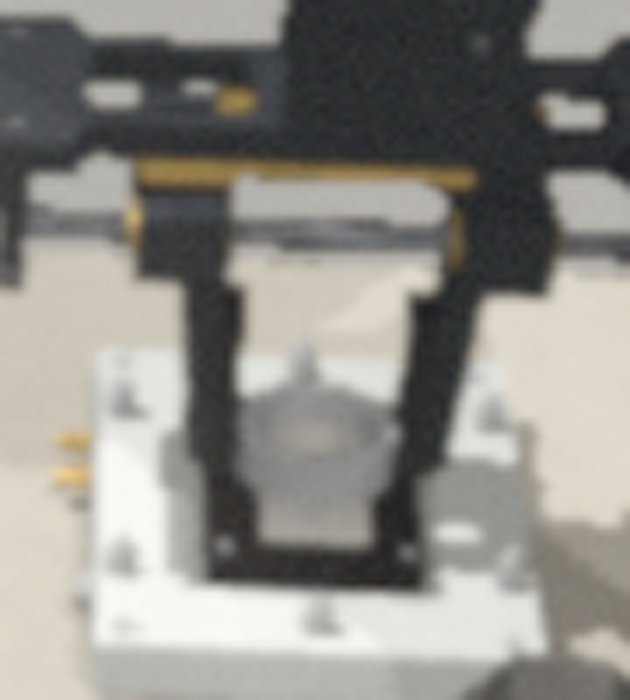

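step_arm(increments=[{"slide": [0,0,-0.001],"turn": [0,0,0]},{"slide": [0,0,-0.0017],"turn": [0,0,0]},{"slide": [0,0,-0.0017],"turn": [0,0,0]}])

```text
t: 21.1
eef_pos: [0.4864, -0.2837, 0.0294]
orientation: [0.704, 0.71, 0.0, 0.0]
wrist_force: [0.8, -0.5, -1.8]
gripper_width: 0.459
```

step_arm(increments=[{"slide": [0,0,0],"turn": [0,0,0]},{"slide": [0,0,0],"turn": [0,0,0]},{"slide": [0,0,0],"turn": [0,0,0]}], hand=0.35)

```text
t: 21.4
eef_pos: [0.4864, -0.2837, 0.0294]
orientation: [0.704, 0.71, 0.0, 0.0]
wrist_force: [-0.2, -0.1, -0.5]
gripper_width: 0.669
```

step_arm(increments=[{"slide": [0,0,0.01],"turn": [0,0,0]},{"slide": [0,0,0.04],"turn": [0,0,0]},{"slide": [0,0,0.08],"turn": [0,0,0]},{"slide": [0,0.03,0.12],"turn": [0,0,0]},{"slide": [0,0.08,0.12],"turn": [0,0,0]},{"slide": [0,0.13,0.12],"turn": [0,0,0]},{"slide": [0,0.18,0.12],"turn": [0,0,0]},{"slide": [0,0.23,0.12],"turn": [0,0,-0.02]},{"slide": [0,0.27,0.12],"turn": [0,0,-0.05]},{"slide": [0,0.3,0.12],"turn": [0,0,-0.07]}], hand=0.6)

```text
t: 22.4
eef_pos: [0.4859, 0.0187, 0.1503]
orientation: [0.729, 0.685, 0.0, 0.0]
wrist_force: [0.6, -0.5, 0.3]
gripper_width: 0.8
```

Run:
```python
from h import *
im=ctrl.get_image('side'); cv2.imwrite('pics/side19.png',im); crop('side',im,335,180,80,70,9,'s19')
im=ctrl.get_image('top'); cv2.imwrite('pics/top19.png',im); crop('top',im,350,255,100,90,7,'t19')
o=ctrl.get_obs(); print(o['t'],o['eef_pos'],o['orientation'],o['wrist_force'],o['gripper_width'])
```

```text
22.5 [0.48587473 0.01924465 0.15017231] [7.27401750e-01 6.86211752e-01 3.42272457e-04 8.51802582e-05] [ 0.38315003 -0.54318309 -0.0396353 ] 0.7992370982086674
```

View pics/t19.png

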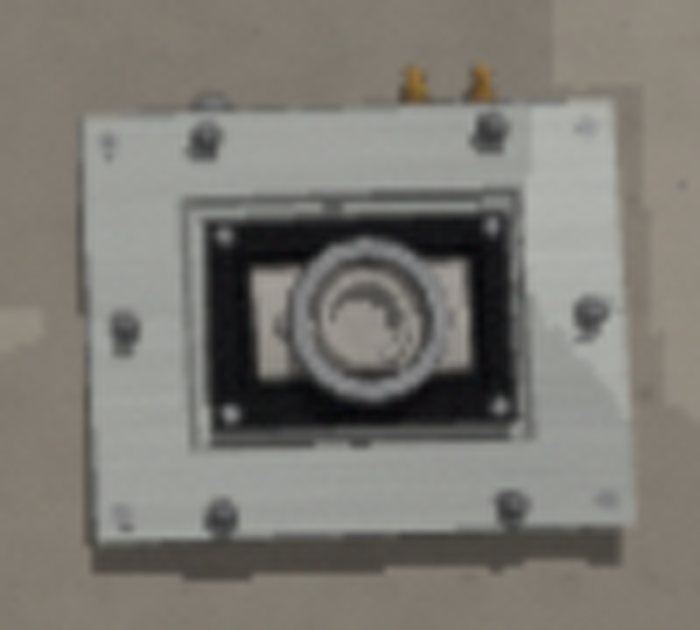

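View pics/s19.png

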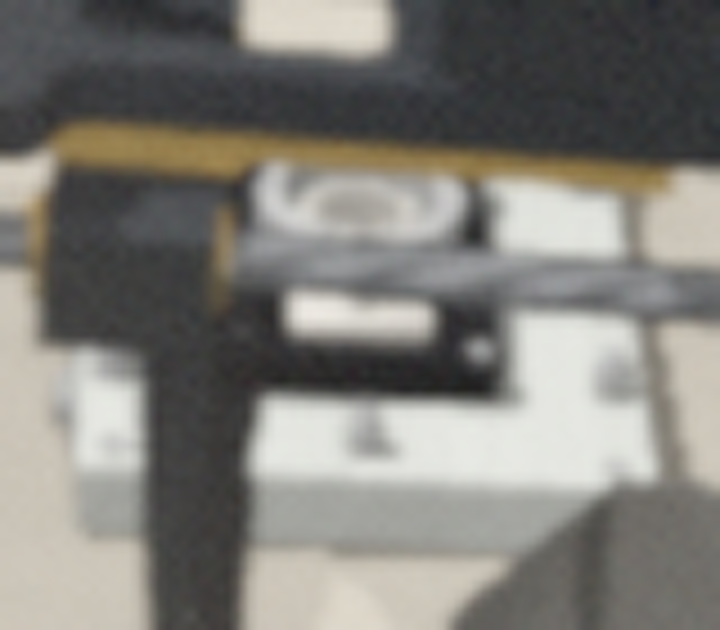

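View pics/side19.png

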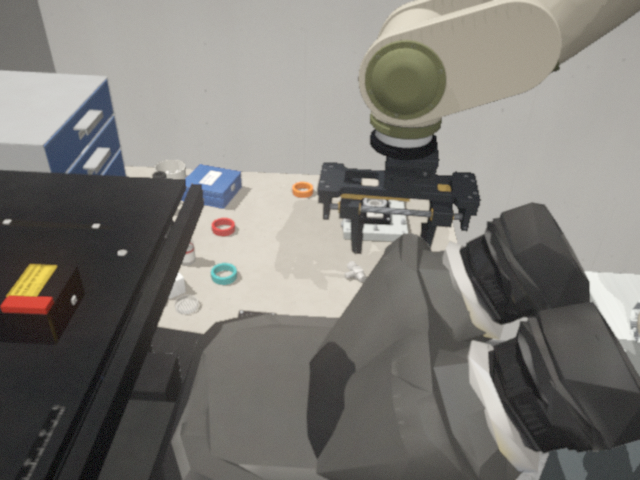

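Run:
```python
from fit import *
# expected pixel of base center etc for check; move to cover
print(w2p('top',[[.494,.06,.044]]))
s=lambda p:cp(p,7,350,255)
print('ring',(p2w('top',s([(368,319)]),.039)*1000).round(1))
print('cham',fit('top',s([(252,268),(466,259),(473,368),(258,380)]),.025,rc(14,28)))
o=ctrl.get_obs();q=o['orientation'];print(2*np.degrees(np.arctan2(q[1],q[0]))-90)
```

```text
[[213.44807501 299.83354691]]
ring [[ 486.3 -283.6   39. ]]
cham (array([ 486.56, -283.77,    1.41]), [[0.6, 0.2], [0.3, -0.3], [-0.2, -0.3], [-0.7, 0.4]])
-3.338034733694215
```

View pics/top19.png

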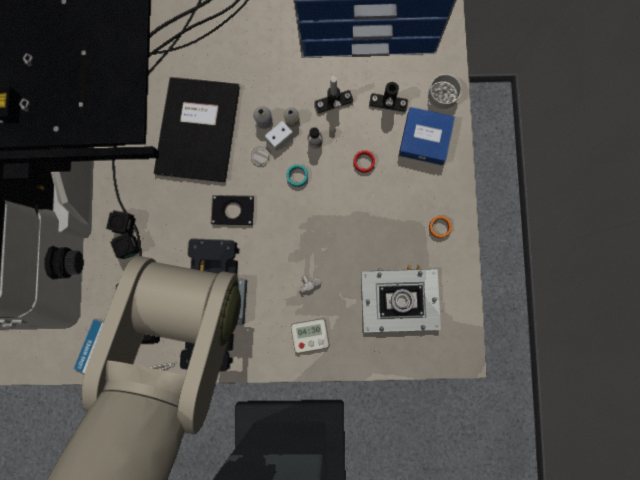

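step_arm(increments=[{"slide": [0.004,0.02,0],"turn": [0,0,-0.01]},{"slide": [0.008,0.0426,-0.02],"turn": [0,0,-0.01]},{"slide": [0.008,0.0426,-0.05],"turn": [0,0,-0.01]},{"slide": [0.008,0.0426,-0.07],"turn": [0,0,-0.01]},{"slide": [0.008,0.0426,-0.08],"turn": [0,0,-0.01]},{"slide": [0.008,0.0426,-0.08],"turn": [0,0,-0.01]},{"slide": [0.008,0.0426,-0.08],"turn": [0,0,-0.01]}])

```text
t: 23.2
eef_pos: [0.4949, 0.0584, 0.0702]
orientation: [0.732, 0.681, 0.0, 0.001]
wrist_force: [-0.7, 0.3, -0.0]
gripper_width: 0.8
```

Run:
```python
from h import *
o=ctrl.get_obs(); print(o['t'],o['eef_pos'],o['orientation'],o['wrist_force'],o['gripper_width'])
im=ctrl.get_image('top'); cv2.imwrite('pics/top20.png',im); crop('top',im,160,220,130,110,6,'t20')
im=ctrl.get_image('side'); cv2.imwrite('pics/side20.png',im)
```

```text
23.2 [0.49491877 0.05837569 0.07021662] [7.32274881e-01 6.81008852e-01 4.00811367e-04 5.29928156e-04] [-0.69484532  0.26239529 -0.04318532] 0.8001150421200971
```

View pics/t20.png

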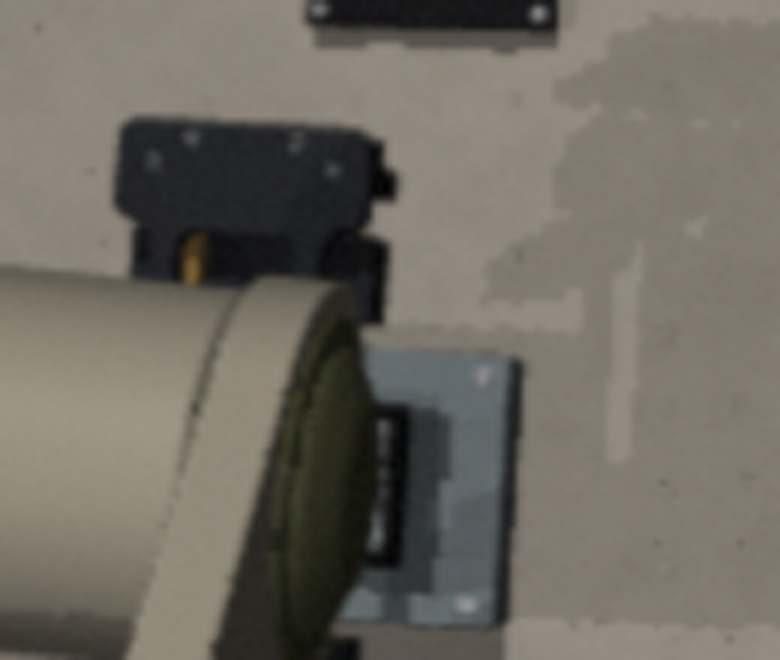

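View pics/side20.png

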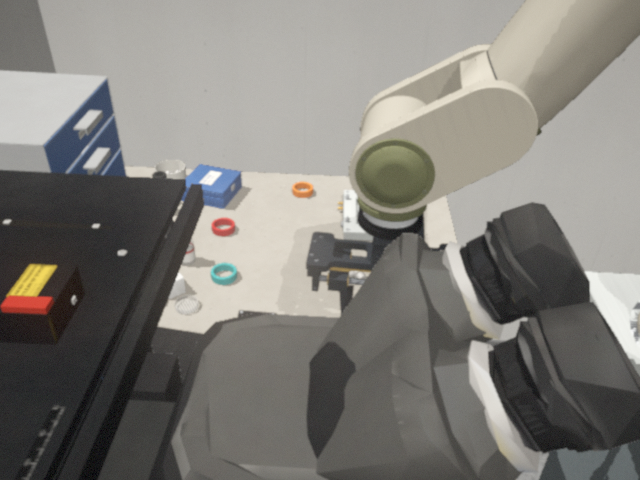

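step_arm(increments=[{"slide": [0,0,-0.015],"turn": [0,0,0]},{"slide": [0,0,-0.022],"turn": [0,0,0]},{"slide": [0,0,-0.022],"turn": [0,0,0]},{"slide": [0,0,-0.022],"turn": [0,0,0]}])

```text
t: 23.7
eef_pos: [0.4946, 0.0589, 0.0478]
orientation: [0.732, 0.681, 0.0, 0.0]
wrist_force: [0.4, -0.4, -0.4]
gripper_width: 0.798
```

step_arm(increments=[{"slide": [0,0.0029,-0.005],"turn": [0,0,0]},{"slide": [0,0.0029,-0.01],"turn": [0,0,0]},{"slide": [0,0.0029,-0.0145],"turn": [0,0,0]},{"slide": [0,0.0029,-0.0145],"turn": [0,0,0]},{"slide": [0,0.0029,-0.0145],"turn": [0,0,0]}])

```text
t: 24.2
eef_pos: [0.4943, 0.0618, 0.0327]
orientation: [0.732, 0.681, -0.0, -0.0]
wrist_force: [-0.2, -0.4, 1.3]
gripper_width: 0.8
```

step_arm(increments=[{"slide": [0,0,0],"turn": [0,0,0]},{"slide": [0,0,0],"turn": [0,0,0]},{"slide": [0,0,0],"turn": [0,0,0]},{"slide": [0,0,0],"turn": [0,0,0]},{"slide": [0,0,0],"turn": [0,0,0]},{"slide": [0,0,0],"turn": [0,0,0]},{"slide": [0,0,0],"turn": [0,0,0]}], hand=-1)

```text
t: 24.9
eef_pos: [0.4944, 0.0618, 0.033]
orientation: [0.732, 0.681, 0.0, 0.0]
wrist_force: [-0.1, -0.4, 2.0]
gripper_width: 0.563
```

step_arm(increments=[{"slide": [0,0,0.01],"turn": [0,0,0]},{"slide": [0,0,0.03],"turn": [0,0,0]},{"slide": [0,0,0.06],"turn": [0,0,0]},{"slide": [0,-0.02,0.08],"turn": [0,0,0.01]},{"slide": [-0.001,-0.05,0.08],"turn": [0,0,0.03]},{"slide": [-0.002,-0.085,0.08],"turn": [0,0,0.05]},{"slide": [-0.003,-0.125,0.08],"turn": [0,0,0.06]},{"slide": [-0.004,-0.165,0.08],"turn": [0,0,0.07]},{"slide": [-0.005,-0.205,0.08],"turn": [0,0,0.075]},{"slide": [-0.006,-0.24,0.08],"turn": [0,0,0.078]}])

```text
t: 25.9
eef_pos: [0.4879, -0.18, 0.1133]
orientation: [0.705, 0.709, -0.0, -0.0]
wrist_force: [0.8, -0.7, -3.0]
gripper_width: 0.562
```

step_arm(increments=[{"slide": [-0.0005,-0.035,0],"turn": [0,0,0]},{"slide": [-0.001,-0.065,0],"turn": [0,0,0]},{"slide": [-0.0016,-0.085,0],"turn": [0,0,0]},{"slide": [-0.0016,-0.095,0],"turn": [0,0,0]},{"slide": [-0.0016,-0.1,0],"turn": [0,0,0]},{"slide": [-0.0016,-0.1,0],"turn": [0,0,0]},{"slide": [-0.0016,-0.1,0],"turn": [0,0,0]}])

```text
t: 26.6
eef_pos: [0.4868, -0.2771, 0.1129]
orientation: [0.705, 0.71, 0.0, -0.0]
wrist_force: [-0.4, -0.3, -1.3]
gripper_width: 0.563
```

Run:
```python
from h import *
im=ctrl.get_image('side'); cv2.imwrite('pics/side21.png',im); crop('side',im,300,100,140,140,5,'s21')
im=ctrl.get_image('top'); cv2.imwrite('pics/top21.png',im)
o=ctrl.get_obs(); print(o['t'],o['eef_pos'],o['orientation'],o['wrist_force'],o['gripper_width'])
```

```text
26.7 [ 0.48684851 -0.27718621  0.11292419] [ 7.04594710e-01  7.09609940e-01  4.99753395e-05 -1.58566816e-04] [ 0.00864918  0.46314194 -2.8887839 ] 0.565208606010496
```

View pics/s21.png

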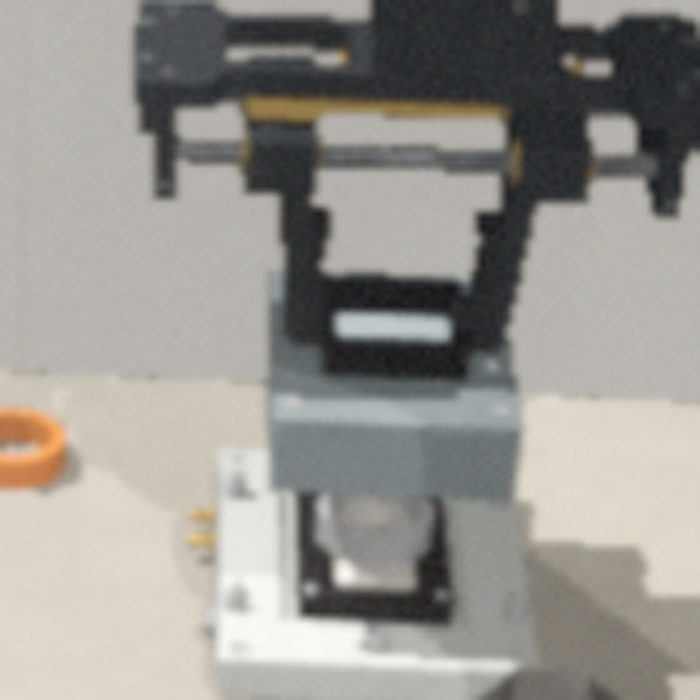

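View pics/top21.png

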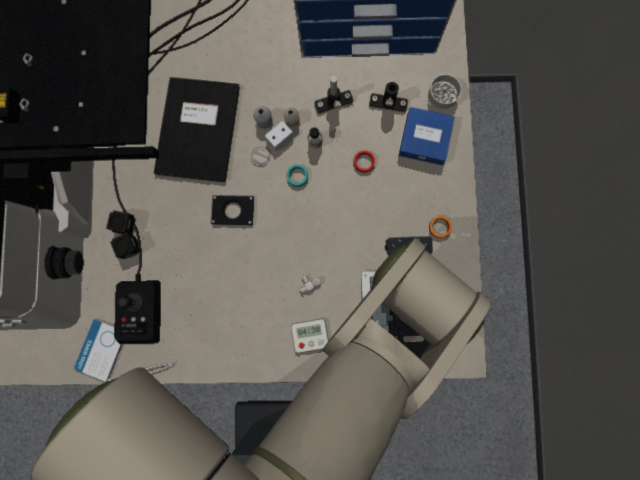

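step_arm(increments=[{"slide": [0.0,-0.003,-0.01],"turn": [0,0,0.003]},{"slide": [0.0002,-0.006,-0.025],"turn": [0,0,0.003]},{"slide": [0.0002,-0.006,-0.038],"turn": [0,0,0.003]},{"slide": [0.0002,-0.006,-0.045],"turn": [0,0,0.003]},{"slide": [0.0002,-0.006,-0.045],"turn": [0,0,0.003]},{"slide": [0.0002,-0.006,-0.045],"turn": [0,0,0.003]}])

```text
t: 27.3
eef_pos: [0.4871, -0.2842, 0.068]
orientation: [0.704, 0.71, 0.0, 0.0]
wrist_force: [0.1, 0.9, -2.2]
gripper_width: 0.563
```

Run:
```python
from h import *
im=ctrl.get_image('side'); cv2.imwrite('pics/side22.png',im); crop('side',im,330,140,90,100,7,'s22')
im=ctrl.get_image('top'); cv2.imwrite('pics/top22.png',im); crop('top',im,340,240,120,110,6,'t22')
o=ctrl.get_obs(); print(o['t'],o['eef_pos'],o['orientation'],o['wrist_force'],o['gripper_width'])
```

```text
27.4 [ 0.48718972 -0.28432378  0.06841644] [7.03881743e-01 7.10316954e-01 1.77196045e-05 5.62591937e-04] [-0.13175732  0.7183675  -1.34643704] 0.5614727026003534
```

View pics/s22.png

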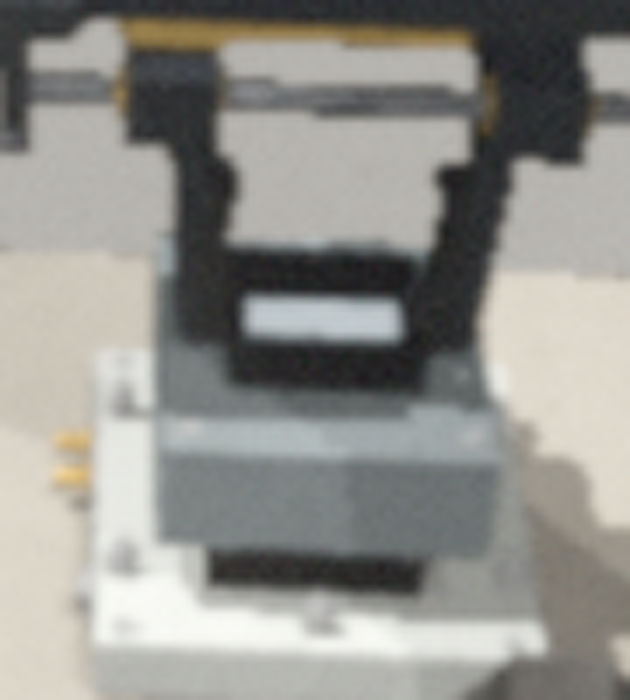

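View pics/t22.png

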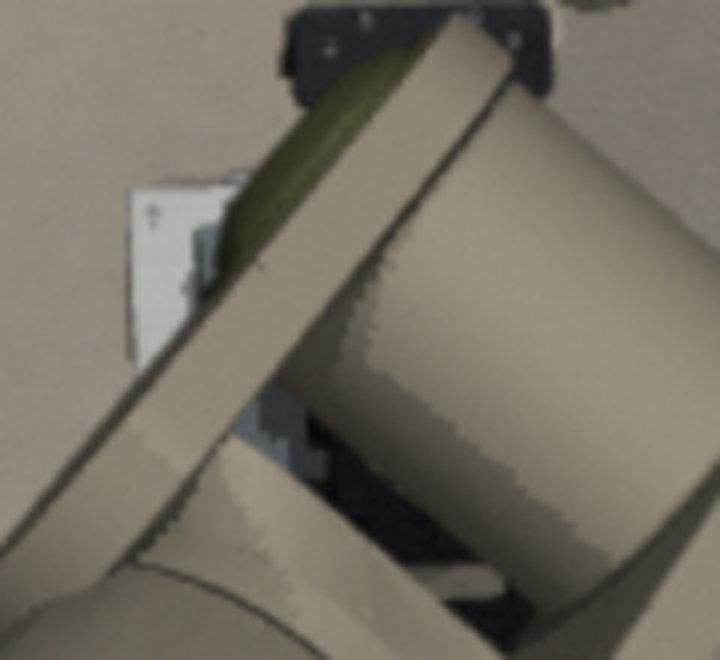

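Run:
```python
from fit import *
s=lambda p:cp(p,7,330,140)
print((p2w('side',s([(155,540),(497,557)]),.0354)*1000).round(1))
print((p2w('side',s([(95,647),(550,655)]),.018)*1000).round(1))
print((p2w('side',s([(224,545),(407,553)]),.024)*1000).round(1))
print(ctrl.get_obs()['eef_pos'])
```

```text
[[ 526.8 -234.9   35.4]
 [ 441.1 -234.5   35.4]]
[[ 540.7 -211.6   18. ]
 [ 427.2 -217.6   18. ]]
[[ 508.5 -251.3   24. ]
 [ 461.7 -251.6   24. ]]
[ 0.48718972 -0.28432378  0.06841644]
```

step_arm(increments=[{"slide": [-0.0002,0.0016,0],"turn": [0,0,0]},{"slide": [-0.0002,0.0016,-0.003],"turn": [0,0,0]},{"slide": [-0.0002,0.0016,-0.006],"turn": [0,0,0]},{"slide": [-0.0002,0.0016,-0.009],"turn": [0,0,0]},{"slide": [-0.0002,0.0016,-0.01],"turn": [0,0,0]},{"slide": [-0.0002,0.0016,-0.01],"turn": [0,0,0]}])

```text
t: 28.0
eef_pos: [0.4867, -0.2825, 0.0576]
orientation: [0.704, 0.71, -0.0, -0.0]
wrist_force: [0.3, -1.0, -2.8]
gripper_width: 0.566
```

Run:
```python
from h import *
im=ctrl.get_image('side'); cv2.imwrite('pics/side23.png',im); crop('side',im,330,140,90,100,7,'s23')
o=ctrl.get_obs(); print(o['t'],o['eef_pos'],o['orientation'],o['wrist_force'],o['torque'],o['gripper_width'])
```

```text
28.05 [ 0.48672187 -0.28256194  0.05774875] [ 7.03902258e-01  7.10296841e-01 -1.98389655e-05 -9.44360208e-05] [-0.24439725 -0.9267233  -1.70183629] [-0.09165847  0.05549447  0.02226621] 0.5637832466831361
```

View pics/s23.png

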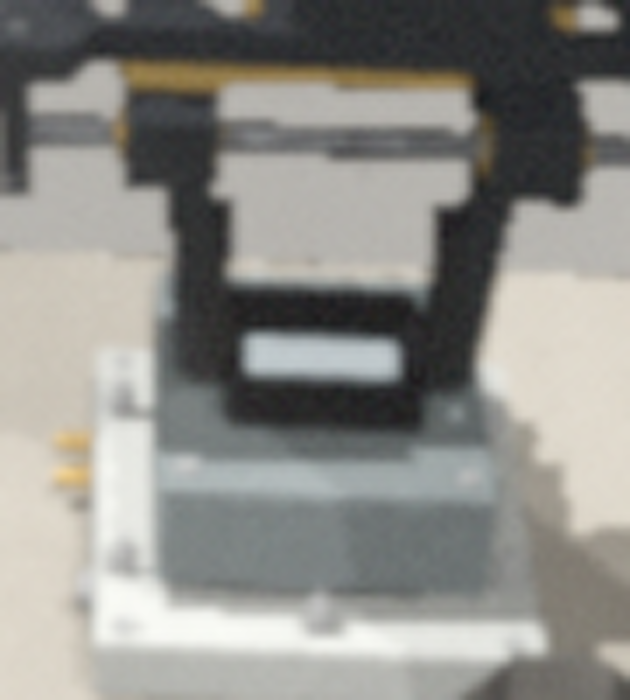

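step_arm(increments=[{"slide": [0,-0.0004,-0.002],"turn": [0,0,0]},{"slide": [0,-0.0004,-0.004],"turn": [0,0,0]},{"slide": [0,-0.0004,-0.006],"turn": [0,0,0]},{"slide": [0,-0.0004,-0.006],"turn": [0,0,0]},{"slide": [0,-0.0004,-0.006],"turn": [0,0,0]}])

```text
t: 28.55
eef_pos: [0.4867, -0.2829, 0.0518]
orientation: [0.704, 0.71, -0.0, -0.0]
wrist_force: [0.6, 0.1, -1.8]
gripper_width: 0.563
```

step_arm(increments=[{"slide": [0,0,-0.0008],"turn": [0,0,0]},{"slide": [0,0,-0.0008],"turn": [0,0,0]},{"slide": [0,0,-0.0008],"turn": [0,0,0]}])

```text
t: 28.85
eef_pos: [0.4867, -0.283, 0.0511]
orientation: [0.704, 0.71, 0.0, 0.0]
wrist_force: [-0.3, 0.1, -3.4]
gripper_width: 0.56
```

step_arm(increments=[{"slide": [0,0,0],"turn": [0,0,0]},{"slide": [0,0,0],"turn": [0,0,0]},{"slide": [0,0,0],"turn": [0,0,0]},{"slide": [0,0,0],"turn": [0,0,0]}], hand=0.5)

```text
t: 29.25
eef_pos: [0.4868, -0.283, 0.0512]
orientation: [0.704, 0.71, -0.0, 0.0]
wrist_force: [0.5, 0.1, -0.9]
gripper_width: 0.75
```

step_arm(increments=[{"slide": [0,0,0.01],"turn": [0,0,0]},{"slide": [0,0,0.04],"turn": [0,0,0]},{"slide": [0,0,0.08],"turn": [0,0,0]},{"slide": [0,0.03,0.12],"turn": [0,0,0]},{"slide": [0,0.08,0.14],"turn": [0,0,0]},{"slide": [0,0.13,0.14],"turn": [0,0,0]},{"slide": [0,0.18,0.14],"turn": [0,0,0]},{"slide": [0,0.23,0.14],"turn": [0,0,0]},{"slide": [0,0.27,0.14],"turn": [0,0,0]},{"slide": [0,0.27,0.14],"turn": [0,0,0]}])

```text
t: 30.25
eef_pos: [0.486, -0.0087, 0.192]
orientation: [0.702, 0.712, 0.0, 0.0]
wrist_force: [-0.1, -0.8, 0.5]
gripper_width: 0.748
```

Run:
```python
from h import *
im=ctrl.get_image('side'); cv2.imwrite('pics/side24.png',im); crop('side',im,330,160,90,90,7,'s24')
im=ctrl.get_image('top'); cv2.imwrite('pics/top24.png',im); crop('top',im,350,255,100,90,7,'t24')
o=ctrl.get_obs(); print(o['t'],o['eef_pos'],o['wrist_force'],o['gripper_width'])
```

```text
30.35 [ 0.48677569 -0.01245662  0.19178993] [-0.21935032 -0.6797022   0.1399635 ] 0.7475137543616799
```

View pics/t24.png

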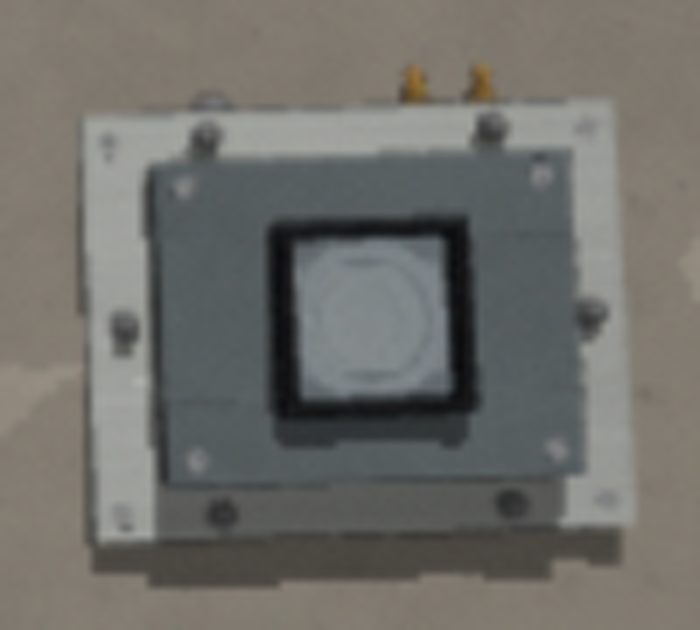

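View pics/s24.png

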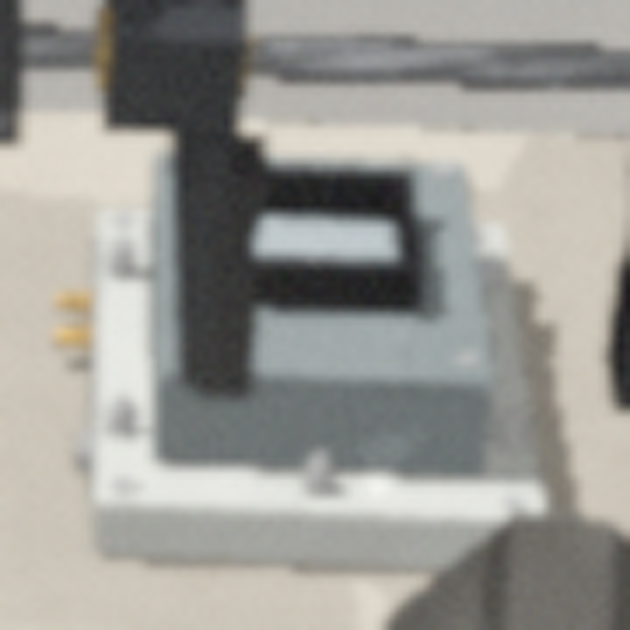

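View pics/top24.png

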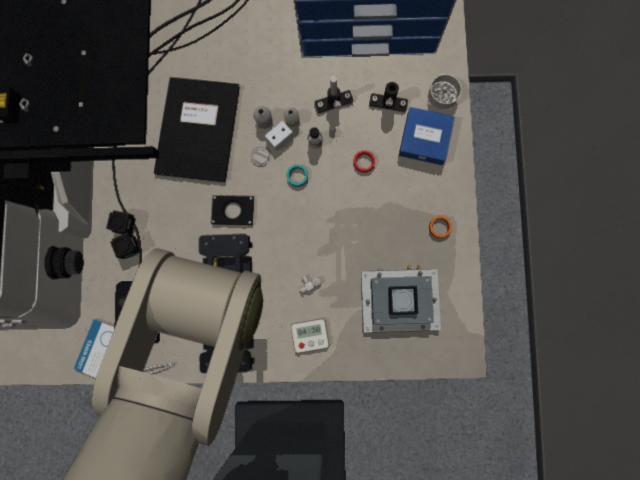

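Run:
```python
from fit import *
s=lambda p:cp(p,7,350,255)
print(fit('top',s([(150,165),(570,150),(583,472),(167,487)]),.048,rc(42,54)))
print(fit('top',s([(184,187),(542,175),(557,449),(197,461)]),.048,rc(36,46)))
```

```text
(array([ 486.53, -282.41,    0.63]), [[-0.9, 0.2], [-0.7, -0.5], [0.9, 0.8], [0.7, -0.6]])
(array([ 486.59, -283.05,    0.63]), [[-0.9, 0.3], [-1.0, -0.3], [0.9, -0.2], [1.0, 0.1]])
```

Run:
```python
from rig import ctrl
print(ctrl.hand_in())
```

```text
the job is handed in; nothing more can be done
None
```

The incubator is assembled and handed in at about 30 s of the 106 s allowed: slot insert, then chamber, ring and cover, in that order. I saw no sign of anything out of place. The gripper was clear of everything at the end.

- **Insert:** it released with the gripper 14.0 mm higher than when it picked the insert up, which matches the seat. In the top view it sat within about 0.5 mm of the base centre, with 3 mm of play.
- **Chamber:** it stayed upright throughout and released within 0.2 mm of the ledge height. In the top view it was within about 0.4 mm of the insert's centre.
- **Ring:** it dropped round the collar with no contact force and released within about 0.1 mm of its resting height. The gripper read about 40.3 mm across it instead of 42 mm, but it was the grey ring, and no coloured look-alike was touched.
- **Cover:** it released within 0.2 mm of the deck height. The last top view showed it between all six pins, turned 0.6° like the base and within about 1 mm of centre.

The measured wrist force, read after each move, never went above about 4 N. The two cameras disagreed by 1–3 mm around the base, so I trusted the top camera and the arm's own position. I used the side view mainly to check each piece against the one below it.

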